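Gather the marble chips: wipe the sorting plate into the clamped catch pan

TASK

Gather every marble chip into the white catch pan: loosen the clamp knob, slide the pan fully to its right-hand stop under the raised plate's open edge, tighten the clamp, wipe the chips off the plate into the pan with the scraper block, and pick up the few chips spilt on the bench and mat and put them into the pan too. Chips lying on the plate must not be touched with the fingers, the pan must never be forced along while it is clamped, and the other things on the bench are left alone. Once all chips are in the pan, still clamped at its right-hand stop, loosen the clamp, slide the pan fully to its left-hand stop, tighten the clamp again, and leave the scraper standing upright in the middle of the square rubber mat.

Things in the scene. Friction and masses are not known exactly. Their poses are not given: they have to be found in the camera images.
- edge (a point): Middle of the open front edge of the fixed raised dark steel plate, on its flat top, 74 mm above the bench. x: from this edge to the plate's back, y: left, z: up. The plate is 6 mm thick, 210 mm deep (x 0 to 0.210), y -0.095 to 0.095 between the fences. Steel fences 15 mm high, 8 mm thick close both sides and the back; the front (x = 0) is open.
- carriage (a joint): Place of the pan's carriage, in m along edge's y, on a fixed rail (40 mm wide, 14 mm high, at edge x -0.045, y -0.135 to 0.425, end stops 30 mm high). 0: right-hand stop, pan right under the plate's open edge. 0.21: left-hand stop, pan clear of the plate. Slides with about 2 N when the clamp is free; a brake shoe holds it when it is tight.
- pan (a point): Centre of the inner floor of the white open catch pan fixed on the carriage, 28 mm above the bench; axes as edge's. Outside 110 mm (x) by 220 mm (y), walls 4 mm, rim 34 mm above this point (62 mm above the bench, 6 mm below the plate's underside). With the carriage at 0 it is at edge (-0.045, 0), its back wall 10 mm behind the plate's edge.
- clamp (a joint): Angle of the clamp knob in rad, growing clockwise seen from above. 0: fully loose, grip bar along edge's x, across the rail. 1.57: fully tight, bar along the rail. The brake begins to bite at about 1.0; below 0.8 the carriage is free. It takes about 0.2 N m to turn and stays where it is left. Stops at both ends.
- clamp_grip (a point): Point on the clamp knob's axis in its grip bar, 56 mm above the bench; its x axis lies along the bar. Black bar 56 mm long, 14 mm thick, 38 to 70 mm above the bench, on a 40 mm disc. It stands on the carriage 165 mm left (+y) of the pan's centre, 55 mm from the pan's wall. The carriage can be slid by holding it.
- scraper: Loose scraper block, 160 g: a black rubber foot 30 mm (x) by 110 mm (y, the wiping length) by 18 mm high, with a wooden ridge handle on it 18 mm thick (x), 70 mm long (y), from 18 to 60 mm above the underside. Origin: centre of the underside; z up. Starts standing on the bench to the right of the plate.
- mat: Fixed square light grey rubber mat, 140 mm by 140 mm, 4 mm thick, on the bench to the left of the plate, behind the rail; origin at the centre of its underside.
- amber_bottle: Bystander: amber bottle with black cap, 80 mm wide, 185 mm tall; origin at the centre of its underside.
- beaker: Bystander: clear beaker, 76 mm wide, 85 mm tall; origin at the centre of its underside.
- cap_a: Bystander: small blue screw cap, 34 mm wide, 14 mm high, beyond the plate; origin at the centre of its underside.
- cap_b: Bystander: another such blue cap, to the right of the scraper's starting place; origin at the centre of its underside.
- marker: Bystander: a black marker pen lying on the bench at the left, 125 mm long, 14 mm thick; origin at the centre of its underside, x along it.
- chip0: Loose white marble chip, 22 x 18 x 13 mm, about 13 g, at first lying on the plate; origin at the centre of its underside. May be absent.
- chip1: Loose white marble chip, 20 x 17 x 12 mm, about 13 g, at first lying on the plate; origin at the centre of its underside. May be absent.
- chip2: Loose white marble chip, 24 x 17 x 13 mm, about 13 g, at first lying on the plate; origin at the centre of its underside. May be absent.
- chip3: Loose white marble chip, 19 x 18 x 12 mm, about 13 g, at first lying on the plate; origin at the centre of its underside. May be absent.
- chip4: Loose white marble chip, 21 x 16 x 12 mm, about 13 g, at first lying on the plate; origin at the centre of its underside. May be absent.
- chip5: Loose white marble chip, 22 x 19 x 14 mm, about 13 g, at first lying on the plate; origin at the centre of its underside. May be absent.
- chip6: Loose white marble chip, 20 x 16 x 13 mm, about 13 g, at first lying on the plate; origin at the centre of its underside. May be absent.
- chip7: Loose white marble chip, 23 x 18 x 12 mm, about 13 g, at first lying on the plate; origin at the centre of its underside. May be absent.
- chip8: Loose white marble chip, 22 x 17 x 13 mm, about 13 g, at first lying on the bench in front of the rail, to the right; origin at the centre of its underside. May be absent.
- chip9: Loose white marble chip, 20 x 18 x 12 mm, about 13 g, at first lying on the bench in front of the rail, to the right; origin at the centre of its underside. May be absent.
- chip10: Loose white marble chip, 21 x 17 x 14 mm, about 13 g, at first lying on the bench in front of the rail, to the left; origin at the centre of its underside. May be absent.
- chip11: Loose white marble chip, 23 x 16 x 13 mm, about 13 g, at first lying on the mat; origin at the centre of its underside. May be absent.

How it is judged (in metres and radians):
On the way, in this order (a step that is already met when the one before it is completed fails the run):
1. the pan is at its right-hand stop under the plate's open edge and clamped (value of joint carriage below 0.01 m and value of joint clamp above 1.3 rad), for 0.2 s.
2. all chips are in the pan while it is clamped under the plate's edge (all of step 1 and x of chip0 in the frame of pan between -0.055 and 0.055 m and y of chip0 in the frame of pan between -0.11 and 0.11 m and z of chip0 in the frame of pan between -0.012 and 0.042 m and x of chip1 in the frame of pan between -0.055 and 0.055 m and y of chip1 in the frame of pan between -0.11 and 0.11 m and z of chip1 in the frame of pan between -0.012 and 0.042 m and x of chip2 in the frame of pan between -0.055 and 0.055 m and y of chip2 in the frame of pan between -0.11 and 0.11 m and z of chip2 in the frame of pan between -0.012 and 0.042 m and x of chip3 in the frame of pan between -0.055 and 0.055 m and y of chip3 in the frame of pan between -0.11 and 0.11 m and z of chip3 in the frame of pan between -0.012 and 0.042 m and x of chip4 in the frame of pan between -0.055 and 0.055 m and y of chip4 in the frame of pan between -0.11 and 0.11 m and z of chip4 in the frame of pan between -0.012 and 0.042 m and x of chip5 in the frame of pan between -0.055 and 0.055 m and y of chip5 in the frame of pan between -0.11 and 0.11 m and z of chip5 in the frame of pan between -0.012 and 0.042 m and x of chip6 in the frame of pan between -0.055 and 0.055 m and y of chip6 in the frame of pan between -0.11 and 0.11 m and z of chip6 in the frame of pan between -0.012 and 0.042 m and x of chip7 in the frame of pan between -0.055 and 0.055 m and y of chip7 in the frame of pan between -0.11 and 0.11 m and z of chip7 in the frame of pan between -0.012 and 0.042 m and x of chip8 in the frame of pan between -0.055 and 0.055 m and y of chip8 in the frame of pan between -0.11 and 0.11 m and z of chip8 in the frame of pan between -0.012 and 0.042 m and x of chip9 in the frame of pan between -0.055 and 0.055 m and y of chip9 in the frame of pan between -0.11 and 0.11 m and z of chip9 in the frame of pan between -0.012 and 0.042 m and x of chip10 in the frame of pan between -0.055 and 0.055 m and y of chip10 in the frame of pan between -0.11 and 0.11 m and z of chip10 in the frame of pan between -0.012 and 0.042 m and x of chip11 in the frame of pan between -0.055 and 0.055 m and y of chip11 in the frame of pan between -0.11 and 0.11 m and z of chip11 in the frame of pan between -0.012 and 0.042 m), for 0.3 s.
At the end, for the whole second after the job is handed in: Every chip lies in the catch pan; the carriage is within 10 mm of its left-hand stop (carriage above 0.20) with the clamp tight (above 1.3 rad); the scraper stands upright at rest on the mat, its centre within 45 mm of the mat's centre (x of chip0 in the frame of pan between -0.055 and 0.055 m and y of chip0 in the frame of pan between -0.11 and 0.11 m and z of chip0 in the frame of pan between -0.012 and 0.042 m and x of chip1 in the frame of pan between -0.055 and 0.055 m and y of chip1 in the frame of pan between -0.11 and 0.11 m and z of chip1 in the frame of pan between -0.012 and 0.042 m and x of chip2 in the frame of pan between -0.055 and 0.055 m and y of chip2 in the frame of pan between -0.11 and 0.11 m and z of chip2 in the frame of pan between -0.012 and 0.042 m and x of chip3 in the frame of pan between -0.055 and 0.055 m and y of chip3 in the frame of pan between -0.11 and 0.11 m and z of chip3 in the frame of pan between -0.012 and 0.042 m and x of chip4 in the frame of pan between -0.055 and 0.055 m and y of chip4 in the frame of pan between -0.11 and 0.11 m and z of chip4 in the frame of pan between -0.012 and 0.042 m and x of chip5 in the frame of pan between -0.055 and 0.055 m and y of chip5 in the frame of pan between -0.11 and 0.11 m and z of chip5 in the frame of pan between -0.012 and 0.042 m and x of chip6 in the frame of pan between -0.055 and 0.055 m and y of chip6 in the frame of pan between -0.11 and 0.11 m and z of chip6 in the frame of pan between -0.012 and 0.042 m and x of chip7 in the frame of pan between -0.055 and 0.055 m and y of chip7 in the frame of pan between -0.11 and 0.11 m and z of chip7 in the frame of pan between -0.012 and 0.042 m and x of chip8 in the frame of pan between -0.055 and 0.055 m and y of chip8 in the frame of pan between -0.11 and 0.11 m and z of chip8 in the frame of pan between -0.012 and 0.042 m and x of chip9 in the frame of pan between -0.055 and 0.055 m and y of chip9 in the frame of pan between -0.11 and 0.11 m and z of chip9 in the frame of pan between -0.012 and 0.042 m and x of chip10 in the frame of pan between -0.055 and 0.055 m and y of chip10 in the frame of pan between -0.11 and 0.11 m and z of chip10 in the frame of pan between -0.012 and 0.042 m and x of chip11 in the frame of pan between -0.055 and 0.055 m and y of chip11 in the frame of pan between -0.11 and 0.11 m and z of chip11 in the frame of pan between -0.012 and 0.042 m and value of joint carriage above 0.2 m and value of joint clamp above 1.3 rad and horizontal distance between scraper and mat below 0.045 m and angle between scraper's own z axis and vertical below 0.15 rad and height (world z) of scraper below 0.012 m and linear speed of scraper below 0.02 m/s); the robot touches nothing.
It fails at once if the carriage is forced along (faster than 0.04 m/s) while the clamp is tight (above 1.3 rad) (value of joint clamp above 1.3 rad and (velocity of joint carriage above 0.04 m/s or velocity of joint carriage below -0.04 m/s)).
It fails at once if the fingers press on a chip that lies on the plate ((contact force between the fingers and chip0 above 0.5 N and x of chip0 in the frame of edge between 0 and 0.21 m and y of chip0 in the frame of edge between -0.095 and 0.095 m and z of chip0 in the frame of edge between -0.005 and 0.03 m) or (contact force between the fingers and chip1 above 0.5 N and x of chip1 in the frame of edge between 0 and 0.21 m and y of chip1 in the frame of edge between -0.095 and 0.095 m and z of chip1 in the frame of edge between -0.005 and 0.03 m) or (contact force between the fingers and chip2 above 0.5 N and x of chip2 in the frame of edge between 0 and 0.21 m and y of chip2 in the frame of edge between -0.095 and 0.095 m and z of chip2 in the frame of edge between -0.005 and 0.03 m) or (contact force between the fingers and chip3 above 0.5 N and x of chip3 in the frame of edge between 0 and 0.21 m and y of chip3 in the frame of edge between -0.095 and 0.095 m and z of chip3 in the frame of edge between -0.005 and 0.03 m) or (contact force between the fingers and chip4 above 0.5 N and x of chip4 in the frame of edge between 0 and 0.21 m and y of chip4 in the frame of edge between -0.095 and 0.095 m and z of chip4 in the frame of edge between -0.005 and 0.03 m) or (contact force between the fingers and chip5 above 0.5 N and x of chip5 in the frame of edge between 0 and 0.21 m and y of chip5 in the frame of edge between -0.095 and 0.095 m and z of chip5 in the frame of edge between -0.005 and 0.03 m) or (contact force between the fingers and chip6 above 0.5 N and x of chip6 in the frame of edge between 0 and 0.21 m and y of chip6 in the frame of edge between -0.095 and 0.095 m and z of chip6 in the frame of edge between -0.005 and 0.03 m) or (contact force between the fingers and chip7 above 0.5 N and x of chip7 in the frame of edge between 0 and 0.21 m and y of chip7 in the frame of edge between -0.095 and 0.095 m and z of chip7 in the frame of edge between -0.005 and 0.03 m) or (contact force between the fingers and chip8 above 0.5 N and x of chip8 in the frame of edge between 0 and 0.21 m and y of chip8 in the frame of edge between -0.095 and 0.095 m and z of chip8 in the frame of edge between -0.005 and 0.03 m) or (contact force between the fingers and chip9 above 0.5 N and x of chip9 in the frame of edge between 0 and 0.21 m and y of chip9 in the frame of edge between -0.095 and 0.095 m and z of chip9 in the frame of edge between -0.005 and 0.03 m) or (contact force between the fingers and chip10 above 0.5 N and x of chip10 in the frame of edge between 0 and 0.21 m and y of chip10 in the frame of edge between -0.095 and 0.095 m and z of chip10 in the frame of edge between -0.005 and 0.03 m) or (contact force between the fingers and chip11 above 0.5 N and x of chip11 in the frame of edge between 0 and 0.21 m and y of chip11 in the frame of edge between -0.095 and 0.095 m and z of chip11 in the frame of edge between -0.005 and 0.03 m)).
It fails at once if a bystander is moved more than 30 mm (distance of any of amber_bottle, beaker, cap_a, cap_b, marker from where it was at the start of the episode above 0.03 m).
Of chip0, chip1, chip2, chip3, chip4, chip5, chip6, chip7 only 5 to 8 are there at a start; the rules pass over those that are not, and their reading is None.
Of chip8, chip9, chip10, chip11 only 2 to 4 are there at a start; the rules pass over those that are not, and their reading is None.
At some moment in a run one of scraper, chip0, chip1, chip2, chip3, chip4, chip5, chip6, chip7 may be knocked a few centimetres aside while the robot is not near it.
Once in a run the grip may slacken for a moment while it holds something.
It also fails if it takes over 210 s, if anything falls off the work surface, if the arm or the gripper's body presses on something with over 40 N, if the wrist force passes 120 N, or if a joint passes its speed limit or range.

ROBOT

A 6-joint arm with a two-finger parallel gripper is mounted at the origin on the work surface. World frame = base frame: x ahead of the robot, y to its left, z up, the work surface at z = 0. Lengths are in mm, angles in rad, forces in N, time in s.
With the tool pointing down it reaches from about 350 to 875 mm from the base axis. Payload 4.2 kg.
Tool frame: the origin (TCP) lies midway between the tips of the shut fingers; the grasp point (between the pads) lies 19 mm behind it (arm.tcp_to_grasp is the distance from the TCP to the grasp point, in mm); z points along the fingers, y is the line along which they close (so a half turn about z gives the same grasp; the last joint's range is limited). The gripper opens to 85 mm and grips with 20 to 120 N. Pads are 22 mm wide; open, the fingers measure 114 mm over their backs; the gripper's body (76 mm by 85 mm) begins 54 mm behind the grasp point. The pads swing forward as they close: fully open they stand 13 mm farther back than shut.
Start: joints at [1.449, 0.385, 0.008, 0, -1.194, -0.259], TCP at [232.256, 580.221, 231.312] pointing down, gripper open.
Joint ranges: [-3.14, 3.14], [-1.21, 2.06], [-1.07, 1.41], [-3.16, 2.05], [-2.99, -0.16], [-3.1, 3.1]. Speed limits (rad/s): [2.79, 2.79, 3.14, 3.14, 3.14, 3.14].

INTERFACE

Orientations are given as a unit quaternion [x, y, z, w].
In Python, from bench import arm, get_image gives the robot as it stands.
- The arm moves only by the tool drive_tool, never from a script. Its argument "deltas" is a list of rows, each a list of 2 entries, a list of its own where there are three numbers: the shift along the tool's x, y, z in cm, then the turn, a rotation vector about the tool's x, y, z in degrees. In form: [[[x, y, z], [ax, ay, az]], ...]. A call has 1 to 12 rows; each row shifts and turns the commanded pose from where the row before left it, along the tool's axes as they then stand; what a row does not reach is not made up. A row lasts 1/10 s, in which the tool goes at most 50 mm and 8.59 degrees, less where a joint would pass 70% of its speed; a pose out of reach is approached as far as the arm can. A call with a gripper value outside its range is refused whole. "claw" is the finger opening in cm, from 0 to 8.54, set as the call begins (left out, the last holds). The fingers move at their own pace and stop on an object; the grip force is fixed at half the most. Time passes only in rows, so rows that do not move let the fingers close. It gives the time, the measured TCP pose, the force, the opening and the grip force at its end, in the units of the state.
- arm.read_state(): the state, without advancing time (a new reading comes with each control period).
- get_image(name): name is "scene" or "side" or "wrist"; returns a dict with "img" (384x512x3 uint8, red, green, blue), "fx", "fy", "cx", "cy" (pixels), "D" ([k1, k2, p1, p2, k3] as OpenCV has them; the pictures are not rectified), "eye" and "orientation" of the camera in the world; the wrist camera has in their place "mount" (4x4, takes a point from camera to tool coordinates, whose origin is the TCP and whose axes are the flange's). Camera axes: x right, y down, z forward; pixel columns grow to the right and rows downward; lengths in mm; the calibration is good to about 2 mm. A picture is of the moment at which its call begins: read the wrist's pose just before it. There is no depth.
- arm.job_done(): hands the job in; it is judged then, once.
The state is a dict: "clock": time; "joints": joint angles; "joint_vel": joint speeds; "joint_efforts": joint torques, N m; "position": TCP position; "ee_rot": TCP orientation; "contact_force": force on the tool from outside, world axes, zero at the start; "wrist_torque": the same for the moment, N m; "gripper_width": finger opening in mm; "grasp_force": force on a finger pad.
Only numpy, scipy, OpenCV 4.12 (cv2) and the standard library are available. Lean on these libraries where they do the work, as an engineer would, in place of code of your own. Each camera call takes 0.05 s, during which the arm holds its last target. There are 200 camera calls.

## Working session

There is one attempt and no reset: what is moved stays moved. The work goes in short steps, Python scripts to look and compute and a tool call to move; the robot and the scene stay as the last step left them, time stands still between calls to the robot, and variables do not carry over. Pictures are saved under pics/ and viewed, at most 17 in all, crops included, and the job is handed in when it is done.

Besides the shell and the picture viewer there is one more tool, called after "Call:" as name(argument=value, ...), one argument or row to a line, values as JSON. drive_tool: Moves the arm, as the interface text tells. Its arguments: {"type":"object","properties":{"deltas":{"type":"array"},"claw":{"type":"number"}},"required":["deltas"]}

```bash
mkdir -p pics; ls
cat > h.py <<'E'
import numpy as np, cv2, json
from scipy.spatial.transform import Rotation as R
from bench import arm, get_image
def snap(name, fn):
    s=arm.read_state(); d=get_image(name)
    if 'mount' in d:
        T=np.eye(4);T[:3,:3]=R.from_quat(s['ee_rot']).as_matrix();T[:3,3]=s['position']
        M=T@np.array(d['mount']);Rm=M[:3,:3];e=M[:3,3]
    else:
        Rm=R.from_quat(d['orientation']).as_matrix();e=np.array(d['eye'])
    cv2.imwrite('pics/'+fn+'.png',d['img'][:,:,::-1])
    K=np.array([[d['fx'],0,d['cx']],[0,d['fy'],d['cy']],[0,0,1.]])
    np.savez('pics/'+fn+'.npz',K=K,D=np.array(d['D'],float),R=Rm,e=e)
    return d['img']
def load(fn): return np.load('pics/'+fn+'.npz')
def px2w(fn,uv,z):
    c=load(fn);uv=np.array(uv,float).reshape(-1,1,2)
    p=cv2.undistortPoints(uv,c['K'],c['D']).reshape(-1,2)
    r=np.c_[p,np.ones(len(p))]@c['R'].T
    return c['e']+r*((z-c['e'][2])/r[:,2])[:,None]
def w2px(fn,P):
    c=load(fn);P=(np.array(P,float).reshape(-1,3)-c['e'])@c['R']
    return cv2.projectPoints(P.reshape(-1,1,3),np.zeros(3),np.zeros(3),c['K'],c['D'])[0].reshape(-1,2)
E
python3 - <<'E'
from h import *
for n in ['scene','side','wrist']: snap(n,n+'0')
for n in ['scene0','side0','wrist0']:
    c=load(n);print(n,c['e'].round(),c['R'].round(2).tolist(),c['K'][0,0])
s=arm.read_state();print(s['position'],s['ee_rot'],R.from_quat(s['ee_rot']).as_matrix().round(3),s['gripper_width'],arm.tcp_to_grasp)
a=cv2.imread('pics/scene0.png');b=cv2.resize(a,(800,600),interpolation=cv2.INTER_CUBIC);cv2.imwrite('pics/s0b.png',b)
a=cv2.imread('pics/side0.png');b=cv2.resize(a,(800,600),interpolation=cv2.INTER_CUBIC);cv2.imwrite('pics/d0b.png',b)
E
```

```text
pics
scene0 [1408.   97.  765.] [[-0.1, 0.62, -0.78], [0.99, 0.08, -0.07], [0.02, -0.78, -0.63]] 378.54163730456054
side0 [-205. -992. 1136.] [[0.8, -0.38, 0.46], [-0.6, -0.52, 0.61], [0.01, -0.76, -0.65]] 448.7989822993672
wrist0 [295. 555. 373.] [[-0.37, -0.89, -0.25], [-0.93, 0.36, 0.1], [0.0, 0.26, -0.96]] 272.5670941950341
[232.0876245  579.85230373 230.46758179] [ 9.81919690e-01 -1.89296173e-01 -1.15973886e-04  8.17162272e-04] [[ 0.928 -0.372 -0.001]
 [-0.372 -0.928 -0.002]
 [ 0.     0.002 -1.   ]] 85.27750006848146 18.700000000000003
```

View pics/s0b.png

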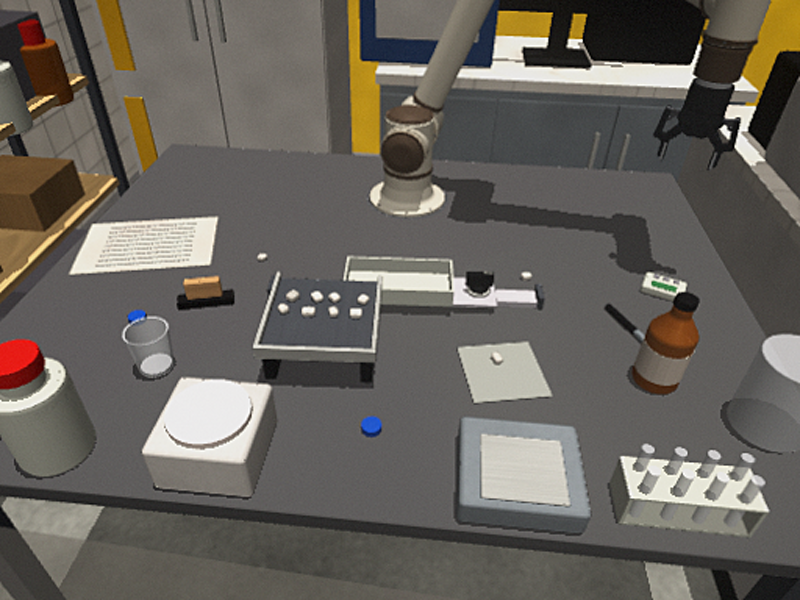

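View pics/d0b.png

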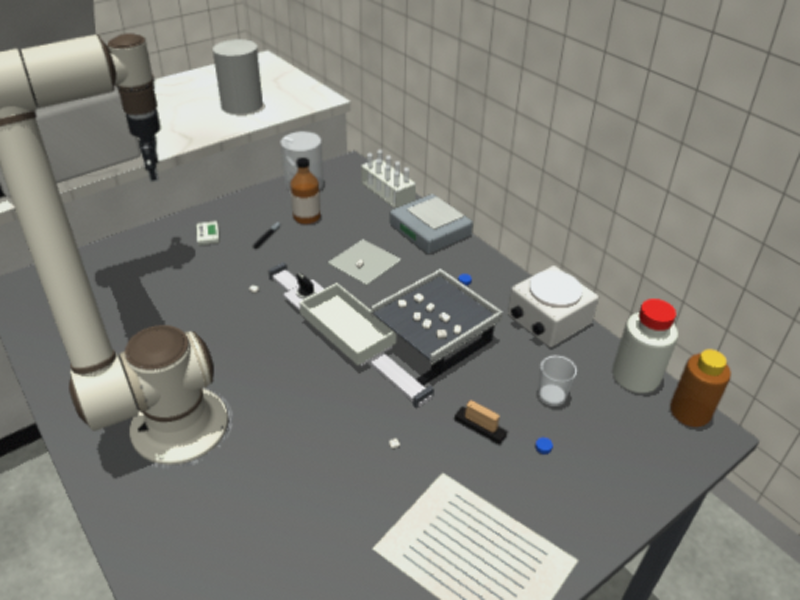

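The scene picture shows eight chips on the plate and one on the bench right (262,257), one on the bench left (526,275), one on the mat (497,358). I'll enlarge it to measure.

Run:
```python
import cv2
a=cv2.imread('pics/scene0.png')[155:265,105:365];cv2.imwrite('pics/c1.png',cv2.resize(a,None,fx=3,fy=3,interpolation=cv2.INTER_CUBIC))
a=cv2.imread('pics/side0.png')[145:305,150:350];cv2.imwrite('pics/c2.png',cv2.resize(a,None,fx=3.7,fy=3.7,interpolation=cv2.INTER_CUBIC))
```

```text
(no output)
```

View pics/c1.png

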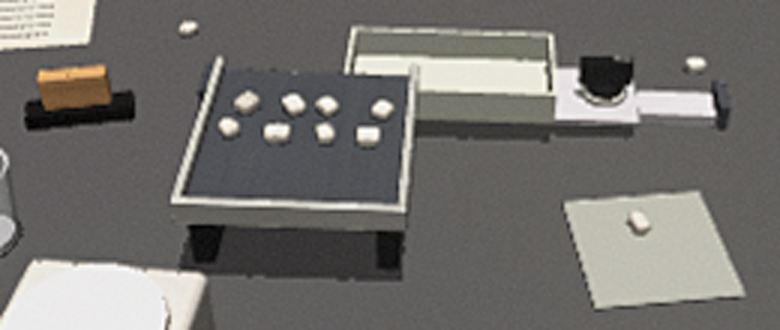

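View pics/c2.png

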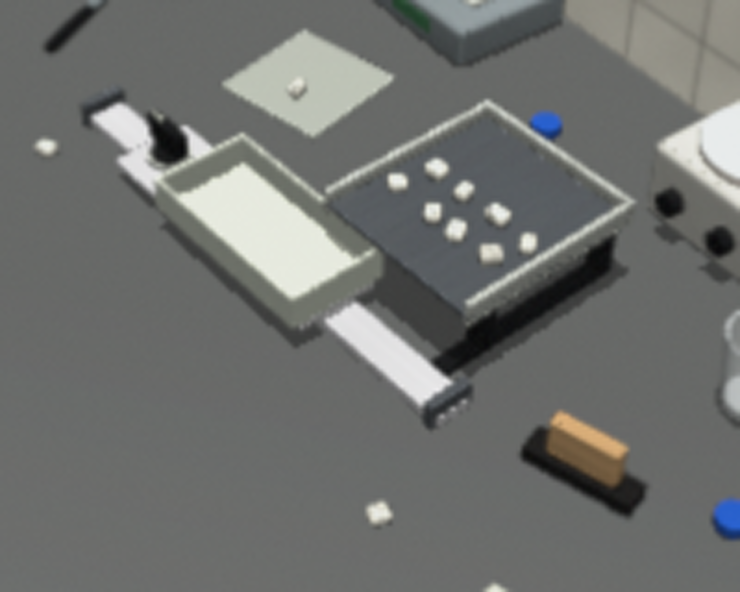

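```bash
cat > fit.py <<'E'
from h import *
from scipy.optimize import least_squares
S=lambda L:np.array(L)/3.+[105,155]
D=lambda L:np.array(L)/3.7+[150,145]
def tr(p,x,y,z): c,s=np.cos(p[2]),np.sin(p[2]); return [p[0]+c*x-s*y,p[1]+s*x+c*y,z]
obs=[]
for v,f,L in [('scene0',S,[((219,57),'e',0,-99,89),((415,66),'e',0,99,89),((173,200),'e',218,-103,89),((408,212),'e',218,103,89),
 ((350,27),'p',-55,-110,62),((553,33),'p',-55,110,62),((555,95),'p',55,110,62),
 ((722,82),'e',-45,425,30)]),
 ('side0',D,[((327,192),'e',0,103,89),((487,100),'e',218,103,89),((633,203),'e',218,-103,89),((465,303),'e',0,-103,89),
 ((157,183),'p',-55,110,62),((243,135),'p',55,110,62),((293,300),'p',-55,-110,62),((382,258),'p',55,-110,62),
 ((103,98),'e',-45,425,30),((447,393),'e',-45,-135,30)])]:
    for q,k,x,y,z in L: obs.append((v,f([q])[0],k,x,y,z))
def res(p):
    r=[]
    for v,q,k,x,y,z in obs:
        P=tr(p,x,y,z) if k=='e' else tr(p,x-45,y+p[3],z)
        r.append(w2px(v,P)[0]-q)
    return np.array(r).ravel()
g=px2w('side0',D([(327,192)]),89)[0]
o=least_squares(res,[g[0],g[1]-100,0,150],loss='soft_l1')
print('edge',o.x.round(3));print(o.fun.reshape(-1,2).round(1).tolist())
e=o.x
np.save('edge.npy',e)
def show(n,v,f,L,z): print(n,v,px2w(v,f(L),z)[:,:2].round(1).tolist())
show('mat','scene0',S,[(564,203),(700,192),(745,296),(596,308)],4)
show('mat','side0',D,[(223,84),(305,30),(394,78),(313,136)],4)
show('handle','scene0',S,[(38,71),(105,66)],60)
show('handle','side0',D,[(560,413),(628,450),(618,460),(550,420)],60)
show('footbot','scene0',S,[(27,127),(134,118)],0)
show('footbot','side0',D,[(522,455),(630,514)],0)
show('chips R,L','scene0',S,[(187,28),(695,65)],6)
show('chips R,L','side0',D,[(378,513),(46,147)],6)
show('matchip','scene0',S,[(638,222)],10);show('matchip','side0',D,[(297,88)],10)
cs=[(246,101),(293,103),(326,104),(382,108),(229,127),(277,131),(324,132),(368,135)]
W=px2w('scene0',S(cs),80)[:,:2]
cd=[(397,181),(436,168),(463,190),(498,214),(433,212),(456,230),(491,253),(528,243)]
W2=px2w('side0',D(cd),80)[:,:2]
c,s=np.cos(e[2]),np.sin(e[2])
print(((W-e[:2])@np.array([[c,-s],[s,c]])).round().tolist());print(((W2-e[:2])@np.array([[c,-s],[s,c]])).round().tolist())
print('knob pred',tr(e,-45,e[3]+165,0), 'rail ends',tr(e,-45,425,0),tr(e,-45,-135,0))
show('knobtop side','side0',D,[(150,110),(180,140),(165,130)],70)
show('knobtop sc','scene0',S,[(582,58),(632,58),(606,60)],70)
E
python3 fit.py
python3 - <<'E'
import cv2
a=cv2.imread('pics/wrist0.png');cv2.imwrite('pics/w0b.png',a)
E
```

```text
edge [ 4.85767e+02 -1.11557e+02  6.60000e-02  1.31120e+02]
[[0.7, -0.3], [0.3, -1.1], [-1.1, 0.7], [-0.3, -0.5], [-0.1, -0.1], [-0.9, 0.1], [-0.2, -0.2], [-0.1, 3.6], [-1.9, -1.2], [-0.4, -0.5], [0.2, -0.5], [0.4, 0.6], [-0.9, -0.9], [-0.1, -0.1], [-0.3, 0.4], [0.4, -2.5], [-0.6, -0.8], [1.0, 0.6]]
mat scene0 [[578.4, 146.0], [546.1, 280.8], [682.5, 310.8], [712.5, 176.8]]
mat side0 [[547.7, 277.7], [680.7, 308.7], [709.2, 175.0], [576.7, 144.1]]
handle scene0 [[502.5, -404.0], [485.5, -338.7]]
handle side0 [[495.0, -340.6], [513.9, -405.3], [499.8, -408.2], [482.9, -341.4]]
footbot scene0 [[522.8, -420.9], [494.5, -314.4]]
footbot side0 [[474.6, -321.1], [506.8, -425.5]]
chips R,L scene0 [[329.5, -302.1], [330.7, 290.8]]
chips R,L side0 [[331.4, -300.9], [334.2, 293.4]]
matchip scene0 [[603.3, 216.8]]
matchip side0 [[606.2, 217.0]]
[[61.0, -64.0], [62.0, -18.0], [62.0, 14.0], [65.0, 69.0], [102.0, -73.0], [106.0, -27.0], [105.0, 17.0], [107.0, 59.0]]
[[70.0, 71.0], [112.0, 61.0], [110.0, 20.0], [112.0, -26.0], [67.0, 15.0], [67.0, -17.0], [70.0, -61.0], [106.0, -74.0]]
knob pred [np.float64(421.2450038989225), np.float64(180.93057469787658), 0] rail ends [np.float64(412.70535230694225), np.float64(309.5269648446877), 0] [np.float64(449.8113337070194), np.float64(-249.24234904462844), 0]
knobtop side side0 [[419.2, 210.8], [418.8, 151.1], [414.8, 173.7]]
knobtop sc scene0 [[423.5, 156.7], [417.0, 209.2], [424.0, 181.8]]
```

View pics/w0b.png

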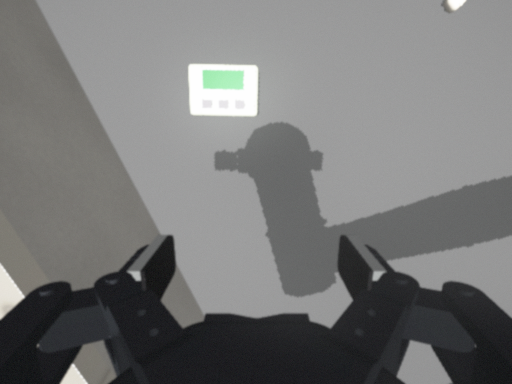

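The wrist picture shows only bench, thermometer and one chip at the top right (455,3). From the two other cameras the plate fit agrees to about 1 px: edge at (486,-112), yaw 0.066, carriage at 0.131, knob tight at (421,181). I'll add a helper that works out moves, then go to the knob.

```bash
cat > pl.py <<'E'
import numpy as np, sys
from h import R, arm
E=np.load('edge.npy')
def e2w(x,y): c,s=np.cos(E[2]),np.sin(E[2]); return np.array([E[0]+c*x-s*y,E[1]+s*x+c*y])
def psi():
    M=R.from_quat(arm.read_state()['ee_rot']).as_matrix(); return np.degrees(np.arctan2(M[1,0],M[0,0]))
# legs: (x,y,z,psi,maxstep mm); psi in world deg. prints rows
def plan(*legs):
    s=arm.read_state();p=np.array(s['position']);M=R.from_quat(s['ee_rot']);a=psi()
    out=[]
    for x,y,z,ps,st in legs:
        t=np.array([x,y,z],float);d=(ps-a+180)%360-180 if abs(ps)<360 else 0
        if ps is None: d=0
        n=max(1,int(np.ceil(max(np.linalg.norm(t-p)/st,abs(d)/8.5))))
        p0,a0=p.copy(),a
        for i in range(n):
            q=p0+(t-p0)*(i+1)/n
            sh=(M.inv().apply(q-p)/10).round(2);da=round(-d/n,1)
            out.append([sh.tolist(),[0,0,da]])
            p=p+M.apply(sh*10);M=M*R.from_rotvec([0,0,np.radians(da)]);a-=da
    # level the tool at the end is not needed; report
    print(len(out));print(str(out).replace(' ',''))
E
python3 - <<'E'
from pl import *
k=e2w(-45,E[3]+165)
plan((*k,120,-86.2,45),(*k,44,-86.2,30))
s=arm.read_state();print(s['contact_force'],s['wrist_torque'])
E
```

```text
14
[[[2.94,2.73,1.01],[0,0,np.float64(5.9)]],[[3.21,2.4,1.01],[0,0,np.float64(5.9)]],[[3.44,2.07,1.01],[0,0,np.float64(5.9)]],[[3.64,1.7,1.01],[0,0,np.float64(5.9)]],[[3.79,1.32,1.0],[0,0,np.float64(5.9)]],[[3.9,0.92,1.01],[0,0,np.float64(5.9)]],[[3.98,0.52,1.01],[0,0,np.float64(5.9)]],[[4.01,0.1,1.01],[0,0,np.float64(5.9)]],[[4.0,-0.31,1.01],[0,0,np.float64(5.9)]],[[3.95,-0.71,1.01],[0,0,np.float64(5.9)]],[[3.85,-1.12,1.01],[0,0,np.float64(5.9)]],[[-0.0,-0.0,2.53],[0,0,np.float64(-0.2)]],[[-0.01,-0.01,2.54],[0,0,np.float64(-0.2)]],[[0.0,0.0,2.53],[0,0,np.float64(-0.2)]]]
[-0.03669433  0.89987834 -0.00830892] [-2.03384615e-02  8.33238472e-05  4.58168741e-03]
```

Call:
drive_tool(
  deltas=[
    [[2.94, 2.73, 1.0], [0, 0, 5.9]],
    [[3.21, 2.4, 1.0], [0, 0, 5.9]],
    [[3.44, 2.07, 1.0], [0, 0, 5.9]],
    [[3.64, 1.7, 1.0], [0, 0, 5.9]],
    [[3.79, 1.32, 1.0], [0, 0, 5.9]],
    [[3.9, 0.92, 1.0], [0, 0, 5.9]],
    [[3.98, 0.52, 1.0], [0, 0, 5.9]],
    [[4.0, 0.1, 1.0], [0, 0, 5.9]],
    [[4.0, -0.31, 1.0], [0, 0, 5.9]],
    [[3.95, -0.71, 1.0], [0, 0, 5.9]],
    [[3.85, -1.12, 1.0], [0, 0, 5.9]],
  ],
)

```text
clock: 1.25
position: [421.8, 180.1, 121.0]
ee_rot: [0.726, -0.688, 0.0, -0.0]
contact_force: [2.0, 0.1, -0.2]
gripper_width: 85.0
grasp_force: 0.0
```

```bash
sed -i 's/da=round(-d\/n,1)/da=round(float(-d\/n),1)/' pl.py
python3 - <<'E'
from pl import *
from h import *
snap('wrist','w1')
k=e2w(-45,E[3]+165)
s=arm.read_state();print(s['joints'],s['position'],psi())
print(w2px('w1',[[*k,70],[*e2w(-45,E[3]+165+28),70],[*e2w(-45,E[3]+165-28),70]]).round())
plan((*k,44,-86.2,25))
E
```

```text
[ 7.52038201e-01  2.26815231e-01 -5.45107237e-01 -5.87765577e-04
 -8.04560666e-01 -7.06476192e-01] [421.29729963 175.44394576 119.05758961] -87.41246618453782
[[258. 211.]
 [258. 245.]
 [257. 175.]]
4
[[[-0.14,-0.01,1.88],[0,0,-0.3]],[[-0.15,-0.02,1.87],[0,0,-0.3]],[[-0.14,-0.01,1.88],[0,0,-0.3]],[[-0.14,-0.02,1.87],[0,0,-0.3]]]
```

View pics/w1.png

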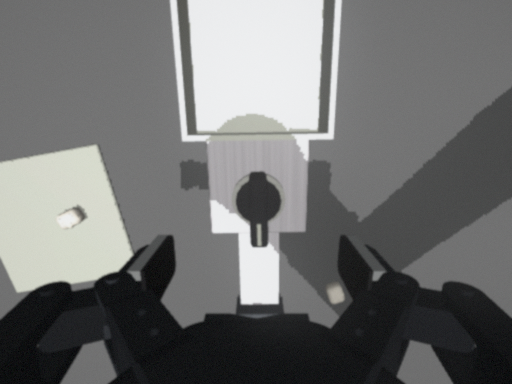

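The knob bar is seen at (259,208), running from row 172 to 247, within 3 px of the prediction. The pan's wall is at row 135, and the bar lies along the rail (tight). Check that the arm has settled, then descend.

Call:
drive_tool(
  deltas=[
    [[0, 0, 0], [0, 0, 0]],
    [[0, 0, 0], [0, 0, 0]],
    [[0, 0, 0], [0, 0, 0]],
  ],
)

```text
clock: 1.6
position: [421.5, 182.6, 121.7]
ee_rot: [0.728, -0.686, 0.0, -0.001]
contact_force: [0.7, 0.3, 0.6]
gripper_width: 85.7
grasp_force: 0.0
```

Run:
```python
from pl import *
k=e2w(-45,E[3]+165)
s=arm.read_state();print(s['joints'],s['joint_vel'],s['position'],psi())
plan((*k,44,-86.2,25))
```

```text
[ 7.64212547e-01  2.24691864e-01 -5.39653631e-01  5.96840710e-05
 -8.05323191e-01 -7.05256410e-01] [ 0.00910728 -0.00234756 -0.00134462 -0.00053651 -0.00029962 -0.00094775] [421.50201667 182.64078916 121.69418305] -86.61967640575872
4
[[[0.04,0.01,1.94],[0,0,-0.1]],[[0.05,0.01,1.94],[0,0,-0.1]],[[0.04,0.01,1.95],[0,0,-0.1]],[[0.04,0.01,1.94],[0,0,-0.1]]]
```

Call:
drive_tool(
  deltas=[
    [[0.04, 0, 1.94], [0, 0, 0]],
    [[0.04, 0, 1.94], [0, 0, -0.2]],
    [[0.04, 0, 1.94], [0, 0, -0.2]],
    [[0.04, 0, 1.94], [0, 0, 0]],
    [[0, 0, 0], [0, 0, 0]],
    [[0, 0, 0], [0, 0, 0]],
  ],
)

```text
clock: 2.2
position: [421.6, 181.0, 44.1]
ee_rot: [0.73, -0.683, 0.0, -0.0]
contact_force: [0.2, -0.1, 0.4]
gripper_width: 85.0
grasp_force: 0.0
```

Call:
drive_tool(
  deltas=[
    [[0, 0, 0], [0, 0, 0]],
    [[0, 0, 0], [0, 0, 0]],
    [[0, 0, 0], [0, 0, 0]],
    [[0, 0, 0], [0, 0, 0]],
    [[0, 0, 0], [0, 0, 0]],
    [[0, 0, 0], [0, 0, 0]],
  ],
  claw=0,
)

```text
clock: 2.8
position: [420.6, 179.8, 44.2]
ee_rot: [0.73, -0.684, -0.0, 0.001]
contact_force: [-6.4, 1.5, 6.7]
gripper_width: 13.2
grasp_force: 58.5
```

Call:
drive_tool(
  deltas=[
    [[0, 0, 0], [0, 0, -6]],
    [[0, 0, 0], [0, 0, -8]],
    [[0, 0, 0], [0, 0, -8]],
    [[0, 0, 0], [0, 0, -8]],
    [[0, 0, 0], [0, 0, -8]],
    [[0, 0, 0], [0, 0, -8]],
    [[0, 0, 0], [0, 0, -8]],
    [[0, 0, 0], [0, 0, -8]],
    [[0, 0, 0], [0, 0, -8]],
    [[0, 0, 0], [0, 0, -8]],
    [[0, 0, 0], [0, 0, -8]],
    [[0, 0, 0], [0, 0, 0]],
  ],
)

```text
clock: 4.0
position: [423.5, 181.5, 44.1]
ee_rot: [1.0, -0.002, 0.002, -0.002]
contact_force: [5.4, 2.3, -4.6]
gripper_width: 12.9
grasp_force: 58.4
```

Run:
```python
from pl import *
s=arm.read_state();print(s['wrist_torque'],s['joints'],psi())
p=s['position'];u=e2w(0,-1)-e2w(0,0);t=np.array(p[:2])+u*136
plan((*t,p[2],psi(),14))
```

```text
[ 0.4911397  -1.50689774  0.15095905] [ 0.75952514  0.35077635 -0.62538542  0.00106431 -0.58960918  0.80559512] -0.2749679724899887
10
[[[0.1,1.36,-0.0],[0,0,-0.0]],[[0.09,1.35,-0.01],[0,0,-0.0]],[[0.1,1.36,-0.0],[0,0,-0.0]],[[0.1,1.36,-0.0],[0,0,-0.0]],[[0.09,1.35,-0.01],[0,0,-0.0]],[[0.1,1.36,-0.0],[0,0,-0.0]],[[0.1,1.36,-0.01],[0,0,-0.0]],[[0.09,1.35,0.0],[0,0,-0.0]],[[0.1,1.36,-0.0],[0,0,-0.0]],[[0.1,1.36,-0.01],[0,0,-0.0]]]
```

Call:
drive_tool(
  deltas=[
    [[0.05, 0.7, 0], [0, 0, 0]],
    [[0.1, 1.4, 0], [0, 0, 0]],
    [[0.1, 1.4, 0], [0, 0, 0]],
    [[0.1, 1.4, 0], [0, 0, 0]],
    [[0.1, 1.4, 0], [0, 0, 0]],
    [[0.1, 1.4, 0], [0, 0, 0]],
    [[0.1, 1.4, 0], [0, 0, 0]],
    [[0.1, 1.4, 0], [0, 0, 0]],
    [[0.1, 1.4, 0], [0, 0, 0]],
    [[0.06, 0.8, 0], [0, 0, 0]],
    [[0.02, 0.3, 0], [0, 0, 0]],
    [[0, 0, 0], [0, 0, 0]],
  ],
)

```text
clock: 5.2
position: [432.3, 50.3, 44.1]
ee_rot: [1.0, -0.004, 0.002, -0.001]
contact_force: [6.3, -1.0, -4.8]
gripper_width: 12.9
grasp_force: 58.8
```

Run:
```python
from pl import *
s=arm.read_state();print(s['position'],e2w(-45,165),s['contact_force'],s['wrist_torque'],psi())
```

```text
[432.34035169  50.34388063  44.09228997] [429.93312939  50.09835482] [ 6.34030072 -0.99246223 -4.83420566] [-0.28028363 -1.76265785  0.01560039] -0.4893653805515176
```

Call:
drive_tool(
  deltas=[
    [[0.01, 0.2, 0], [0, 0, 0]],
    [[0.01, 0.2, 0], [0, 0, 0]],
    [[0.01, 0.2, 0], [0, 0, 0]],
    [[0, 0, 0], [0, 0, 0]],
  ],
)

```text
clock: 5.6
position: [432.7, 48.1, 44.1]
ee_rot: [1.0, -0.005, 0.003, -0.003]
contact_force: [-3.0, 20.5, -3.8]
gripper_width: 12.8
grasp_force: 59.4
```

Stop reached (20 N). Ease off and tighten.

Call:
drive_tool(
  deltas=[
    [[0, -0.2, 0], [0, 0, 6]],
    [[0, 0, 0], [0, 0, 8]],
    [[0, 0, 0], [0, 0, 8]],
    [[0, 0, 0], [0, 0, 8]],
    [[0, 0, 0], [0, 0, 8]],
    [[0, 0, 0], [0, 0, 8]],
    [[0, 0, 0], [0, 0, 8]],
    [[0, 0, 0], [0, 0, 8]],
    [[0, 0, 0], [0, 0, 8]],
    [[0, 0, 0], [0, 0, 8]],
    [[0, 0, 0], [0, 0, 8]],
    [[0, 0, 0], [0, 0, 2]],
  ],
)

```text
clock: 6.8
position: [429.5, 45.3, 44.2]
ee_rot: [0.717, -0.698, -0.0, 0.001]
contact_force: [-2.1, -1.6, 5.2]
gripper_width: 13.0
grasp_force: 66.0
```

Call:
drive_tool(
  deltas=[
    [[0, 0, 0], [0, 0, 0]],
    [[0, 0, 0], [0, 0, 0]],
    [[0, 0, 0], [0, 0, 0]],
  ],
  claw=8.5,
)

```text
clock: 7.1
position: [430.1, 45.8, 43.6]
ee_rot: [0.717, -0.697, -0.0, 0.0]
contact_force: [0.3, 0.3, 0.4]
gripper_width: 56.1
grasp_force: 0.0
```

Run:
```python
from pl import *
from h import *
s=arm.read_state();print(s['position'],s['gripper_width'],s['contact_force'],s['wrist_torque'],psi())
p=s['position'];
plan((p[0],p[1],110,psi(),25))
```

```text
[430.11353144  45.8488812   43.61337897] 56.09456745828858 [0.25838478 0.33636409 0.41577899] [-0.02901631  0.06961875  0.03911549] -88.37776998720179
3
[[[0.0,0.0,-2.21],[0,0,-0.0]],[[0.0,0.0,-2.22],[0,0,-0.0]],[[0.0,0.0,-2.21],[0,0,-0.0]]]
```

```bash
cat >> pl.py <<'E'
def chain(*legs):
    "each leg from the previous target; compact print; last row of leg halves for softness"
    s=arm.read_state();p=np.array(s['position']);M=R.from_quat(s['ee_rot']);a=psi()
    for x,y,z,ps,st in legs:
        t=np.array([x,y,z],float);d=(ps-a+180)%360-180
        n=max(1,int(np.ceil(max(np.linalg.norm(t-p)/st,abs(d)/8.5))))
        if abs(d)<.8:
            sh=(M.inv().apply(t-p)/10);r=(sh/n).round(2);p=p+M.apply(r*n*10);print(n,'x',r.tolist())
        else:
            p0=p.copy();L=[]
            for i in range(n):
                q=p0+(t-p0)*(i+1)/n;sh=(M.inv().apply(q-p)/10).round(2);da=round(float(-d/n),1)
                L.append([sh.tolist(),[0,0,da]]);p=p+M.apply(sh*10);M=M*R.from_rotvec([0,0,np.radians(da)]);a-=da
            print(n,str(L).replace(' ',''))
E
python3 - <<'E'
from pl import *
s=arm.read_state();p=s['position'];L=(332.5,292);d=e2w(-55,30)
print(d)
chain((p[0],p[1],100,psi(),30),(*L,60,3.8,38),(*L,3,3.8,20),(*L,110,3.8,40),(*d,110,3.8,42),(*d,50,3.8,30))
E
```

```text
[428.90029787 -85.26756873]
2 x [0.0, 0.0, -2.82]
11 [[[-2.26,0.82,0.36],[0,0,-8.4]],[[-2.36,0.49,0.37],[0,0,-8.4]],[[-2.4,0.13,0.36],[0,0,-8.4]],[[-2.4,-0.22,0.37],[0,0,-8.4]],[[-2.34,-0.56,0.36],[0,0,-8.4]],[[-2.23,-0.9,0.36],[0,0,-8.4]],[[-2.08,-1.22,0.37],[0,0,-8.4]],[[-1.88,-1.51,0.36],[0,0,-8.4]],[[-1.63,-1.76,0.37],[0,0,-8.4]],[[-1.36,-1.99,0.36],[0,0,-8.4]],[[-1.06,-2.16,0.36],[0,0,-8.4]]]
3 x [0.0, -0.0, 1.9]
3 x [0.0, -0.0, -3.57]
10 x [0.7, 3.83, 0.0]
3 x [-0.01, 0.0, 2.0]
```

Call:
drive_tool(
  deltas=[
    [[0, 0, -2.8], [0, 0, 0]],
    [[0, 0, -2.8], [0, 0, 0]],
  ],
)

```text
clock: 7.3
position: [429.6, 45.5, 99.6]
ee_rot: [0.717, -0.697, -0.001, 0.002]
contact_force: [0.1, -0.5, 0.3]
gripper_width: 83.4
grasp_force: 0.0
```

Call:
drive_tool(
  deltas=[
    [[-2.26, 0.82, 0.36], [0, 0, -8.4]],
    [[-2.36, 0.49, 0.37], [0, 0, -8.4]],
    [[-2.4, 0.13, 0.36], [0, 0, -8.4]],
    [[-2.4, -0.22, 0.37], [0, 0, -8.4]],
    [[-2.34, -0.56, 0.36], [0, 0, -8.4]],
    [[-2.23, -0.9, 0.36], [0, 0, -8.4]],
    [[-2.08, -1.22, 0.37], [0, 0, -8.4]],
    [[-1.88, -1.51, 0.36], [0, 0, -8.4]],
    [[-1.63, -1.76, 0.37], [0, 0, -8.4]],
    [[-1.36, -1.99, 0.36], [0, 0, -8.4]],
    [[-1.06, -2.16, 0.36], [0, 0, -8.4]],
    [[0, 0, 0], [0, 0, 0]],
  ],
)

```text
clock: 8.5
position: [332.1, 294.1, 59.4]
ee_rot: [0.999, 0.038, 0.0, -0.0]
contact_force: [1.0, -0.9, 0.2]
gripper_width: 85.0
grasp_force: 0.0
```

Run:
```python
from pl import *
s=arm.read_state();p=s['position'];L=(332.5,292);d=e2w(-55,30)
print(psi(),p)
chain((*L,3,3.8,20),(*L,110,3.8,40),(*d,110,3.8,42),(*d,50,3.8,30))
```

```text
4.3067635641355055 [332.06832319 294.11848701  59.42235888]
3 x [0.01, 0.07, 1.88]
3 x [-0.0, 0.0, -3.57]
10 x [0.68, 3.83, 0.0]
3 x [-0.01, 0.02, 2.0]
```

Call:
drive_tool(
  deltas=[
    [[0, 0.07, 1.88], [0, 0, 0]],
    [[0, 0.07, 1.88], [0, 0, 0]],
    [[0, 0.07, 1.88], [0, 0, 0]],
    [[0, 0, 0], [0, 0, 0]],
  ],
)

```text
clock: 8.9
position: [331.7, 287.5, 1.5]
ee_rot: [0.999, 0.034, -0.002, 0.003]
contact_force: [-1.1, -1.0, 0.4]
gripper_width: 85.2
grasp_force: 0.0
```

Call:
drive_tool(
  deltas=[
    [[0, 0, 0], [0, 0, 0]],
    [[0, 0, 0], [0, 0, 0]],
    [[0, 0, 0], [0, 0, 0]],
    [[0, 0, 0], [0, 0, 0]],
    [[0, 0, 0], [0, 0, 0]],
    [[0, 0, 0], [0, 0, 0]],
  ],
  claw=0,
)

```text
clock: 9.5
position: [332.9, 290.3, 4.4]
ee_rot: [0.999, 0.036, 0.0, -0.001]
contact_force: [-0.5, -1.0, 7.7]
gripper_width: 20.3
grasp_force: 58.4
```

Call:
drive_tool(
  deltas=[
    [[0, 0, -3.5], [0, 0, 0]],
    [[0, 0, -3.5], [0, 0, 0]],
    [[0, 0, -3.7], [0, 0, 0]],
    [[0, 0, 0], [0, 0, 0]],
  ],
)

```text
clock: 9.9
position: [334.5, 292.8, 115.2]
ee_rot: [0.999, 0.036, 0.003, -0.005]
contact_force: [0.3, 0.7, 0.5]
gripper_width: 20.6
grasp_force: 58.7
```

Call:
drive_tool(
  deltas=[
    [[0.35, 2, 0], [0, 0, 0]],
    [[0.7, 3.8, 0], [0, 0, 0]],
    [[0.7, 3.8, 0], [0, 0, 0]],
    [[0.7, 3.8, 0], [0, 0, 0]],
    [[0.7, 3.8, 0], [0, 0, 0]],
    [[0.7, 3.8, 0], [0, 0, 0]],
    [[0.7, 3.8, 0], [0, 0, 0]],
    [[0.7, 3.8, 0], [0, 0, 0]],
    [[0.7, 3.8, 0], [0, 0, 0]],
    [[0.7, 3.8, 0], [0, 0, 0]],
    [[0.35, 1.8, 0], [0, 0, 0]],
    [[0, 0, 0], [0, 0, 0]],
  ],
)

```text
clock: 11.1
position: [429.4, -86.0, 109.7]
ee_rot: [0.999, 0.033, -0.0, 0.0]
contact_force: [-0.7, 0.9, 0.2]
gripper_width: 20.4
grasp_force: 58.8
```

Run:
```python
from pl import *
s=arm.read_state();p=s['position'];d=e2w(-55,30);m=(605,217)
print(psi(),p,s['gripper_width'],s['grasp_force'],d)
chain((*d,50,3.8,30),(*d,125,3.8,40),(*m,125,3.8,42),(*m,7,3.8,25))
```

```text
3.83699180309482 [429.37483541 -85.9645408  109.69396904] 20.378430784499468 58.776096403598785 [428.90029787 -85.26756873]
2 x [-0.02, -0.04, 2.98]
2 x [-0.0, 0.0, -3.75]
9 x [2.18, -3.22, -0.0]
5 x [-0.0, 0.0, 2.36]
```

Call:
drive_tool(
  deltas=[
    [[0, 0, 3], [0, 0, 0]],
    [[0, 0, 2.9], [0, 0, 0]],
    [[0, 0, 0], [0, 0, 0]],
  ],
)

```text
clock: 11.4
position: [426.1, -84.0, 48.4]
ee_rot: [0.999, 0.035, -0.004, 0.0]
contact_force: [0.1, -0.9, 0.1]
gripper_width: 20.4
grasp_force: 58.8
```

Call:
drive_tool(
  deltas=[
    [[0, 0, 0], [0, 0, 0]],
    [[0, 0, 0], [0, 0, 0]],
    [[0, 0, 0], [0, 0, 0]],
    [[0, 0, -3.5], [0, 0, 0]],
    [[0, 0, -4], [0, 0, 0]],
  ],
  claw=5,
)

```text
clock: 11.9
position: [428.6, -84.2, 127.1]
ee_rot: [0.999, 0.036, -0.001, 0.0]
contact_force: [2.3, 0.0, 0.6]
gripper_width: 50.0
grasp_force: 0.0
```

Call:
drive_tool(
  deltas=[
    [[1.1, -1.6, 0], [0, 0, 0]],
    [[2.2, -3.2, 0], [0, 0, 0]],
    [[2.2, -3.2, 0], [0, 0, 0]],
    [[2.2, -3.2, 0], [0, 0, 0]],
    [[2.2, -3.2, 0], [0, 0, 0]],
    [[2.2, -3.2, 0], [0, 0, 0]],
    [[2.2, -3.2, 0], [0, 0, 0]],
    [[2.2, -3.2, 0], [0, 0, 0]],
    [[2.2, -3.2, 0], [0, 0, 0]],
    [[1, -1.7, 0], [0, 0, 0]],
    [[0, 0, 0], [0, 0, 0]],
    [[0, 0, 0], [0, 0, 0]],
  ],
  claw=8.5,
)

```text
clock: 13.1
position: [605.0, 218.2, 126.7]
ee_rot: [0.999, 0.036, -0.0, -0.0]
contact_force: [-0.4, -0.2, 0.1]
gripper_width: 85.3
grasp_force: 0.0
```

Run:
```python
from pl import *
from h import *
s=arm.read_state();p=s['position'];d=e2w(-55,30);m=(605,217)
print(psi(),p)
snap('scene','s1');snap('wrist','w2')
a=cv2.imread('pics/scene0.png');
a=cv2.imread('pics/s1.png')[145:265,105:365];a=cv2.resize(a,None,fx=2.5,fy=2.5,interpolation=cv2.INTER_CUBIC)
b=cv2.imread('pics/w2.png');b=cv2.resize(b,(400,300))
o=np.zeros((600,650,3),np.uint8);o[:300]=a;o[300:,:400]=b;cv2.imwrite('pics/v2.png',o)
chain((*m,7,3.8,25),(*m,125,3.8,40),(*d,125,3.8,42))
```

```text
4.104659447524608 [605.01697022 218.1832142  126.72192846]
5 x [0.0, 0.01, 2.4]
3 x [0.0, -0.01, -3.94]
9 x [-2.19, 3.21, 0.0]
```

View pics/v2.png

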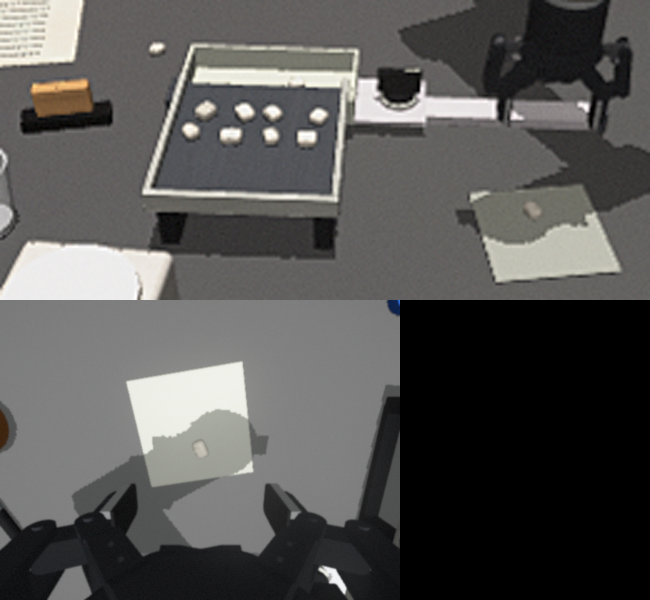

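The top view shows the pan under the plate with the first chip in it (295,82). In the wrist view the mat chip lies midway between the fingers at (200,448).

Call:
drive_tool(
  deltas=[
    [[0, 0, 2.8], [0, 0, 0]],
    [[0, 0, 2.8], [0, 0, 0]],
    [[0, 0, 2.8], [0, 0, 0]],
    [[0, 0, 2.2], [0, 0, 0]],
    [[0, 0, 1.3], [0, 0, 0]],
    [[0, 0, 0], [0, 0, 0]],
  ],
)

```text
clock: 13.8
position: [604.2, 216.7, 5.8]
ee_rot: [0.999, 0.035, -0.002, 0.001]
contact_force: [0.1, -0.2, -0.4]
gripper_width: 84.9
grasp_force: 0.0
```

Call:
drive_tool(
  deltas=[
    [[0, 0, 0], [0, 0, 0]],
    [[0, 0, 0], [0, 0, 0]],
    [[0, 0, 0], [0, 0, 0]],
    [[0, 0, 0], [0, 0, 0]],
    [[0, 0, 0], [0, 0, 0]],
    [[0, 0, 0], [0, 0, 0]],
  ],
  claw=0,
)

```text
clock: 14.4
position: [606.0, 218.4, 8.6]
ee_rot: [0.999, 0.036, 0.001, -0.0]
contact_force: [-1.4, -0.0, 5.3]
gripper_width: 17.2
grasp_force: 58.5
```

Call:
drive_tool(
  deltas=[
    [[0, 0, -3.9], [0, 0, 0]],
    [[0, 0, -3.9], [0, 0, 0]],
    [[0, 0, -4.1], [0, 0, 0]],
    [[-1.1, 1.6, 0], [0, 0, 0]],
    [[-2.2, 3.2, 0], [0, 0, 0]],
    [[-2.2, 3.2, 0], [0, 0, 0]],
    [[-2.2, 3.2, 0], [0, 0, 0]],
    [[-2.2, 3.2, 0], [0, 0, 0]],
    [[-2.2, 3.2, 0], [0, 0, 0]],
    [[-2.2, 3.2, 0], [0, 0, 0]],
    [[-2.2, 3.2, 0], [0, 0, 0]],
    [[-2.2, 3.2, 0], [0, 0, 0]],
  ],
)

```text
clock: 15.6
position: [437.1, -67.6, 126.3]
ee_rot: [0.999, 0.036, 0.0, -0.0]
contact_force: [0.5, -0.1, 0.1]
gripper_width: 17.1
grasp_force: 58.8
```

Call:
drive_tool(
  deltas=[
    [[-1.1, 1.7, 0], [0, 0, 0]],
    [[0, 0, 0], [0, 0, 0]],
    [[0, 0, 0], [0, 0, 0]],
  ],
)

```text
clock: 15.9
position: [428.7, -84.4, 126.5]
ee_rot: [0.999, 0.035, 0.0, -0.0]
contact_force: [0.1, 1.0, -0.4]
gripper_width: 17.0
grasp_force: 58.8
```

Run:
```python
from pl import *
s=arm.read_state();p=s['position'];d=e2w(-55,30);m=(330.5,-301.5)
print(psi(),p,s['gripper_width'],d)
chain((*d,50,3.8,30),(*d,110,3.8,40),(*m,80,3.8,42),(*m,3.5,3.8,25),(*m,110,3.8,40),(*e2w(-55,-30),110,3.8,42))
```

```text
4.031626251580211 [428.71751005 -84.38299127 126.49271356] 17.044834820551287 [428.90029787 -85.26756873]
3 x [0.0, 0.03, 2.55]
2 x [0.01, -0.0, -3.0]
6 x [-1.89, 3.48, 0.5]
4 x [-0.0, -0.0, 1.91]
3 x [-0.0, -0.0, -3.55]
5 x [2.26, -2.98, 0.0]
```

Call:
drive_tool(
  deltas=[
    [[0, 3, 0], [0, 0, 0]],
    [[0, 0, 2.6], [0, 0, 0]],
    [[0, 0, 2.6], [0, 0, 0]],
    [[0, 0, 2.4], [0, 0, 0]],
    [[0, 0, 0], [0, 0, 0]],
  ],
)

```text
clock: 16.4
position: [429.1, -113.5, 47.7]
ee_rot: [0.999, 0.036, -0.003, 0.0]
contact_force: [-0.4, -0.2, -0.1]
gripper_width: 17.2
grasp_force: 58.8
```

Call:
drive_tool(
  deltas=[
    [[0, 0, 0], [0, 0, 0]],
    [[0, 0, 0], [0, 0, 0]],
    [[0, 0, 0], [0, 0, 0]],
    [[0, 0, -3], [0, 0, 0]],
    [[0, 0, -3], [0, 0, 0]],
  ],
  claw=5,
)

```text
clock: 16.9
position: [430.4, -114.2, 111.5]
ee_rot: [0.999, 0.036, -0.0, 0.0]
contact_force: [0.0, 1.3, 0.2]
gripper_width: 50.0
grasp_force: 0.0
```

Call:
drive_tool(
  deltas=[
    [[-1, 1, 0], [0, 0, 0]],
    [[-1.9, 3, 0.5], [0, 0, 0]],
    [[-1.9, 3, 0.5], [0, 0, 0]],
    [[-1.9, 3, 0.5], [0, 0, 0]],
    [[-1.9, 3, 0.5], [0, 0, 0]],
    [[-1.9, 3, 0.5], [0, 0, 0]],
    [[-0.8, 1.9, 0.5], [0, 0, 0]],
    [[0, 0, 0], [0, 0, 0]],
    [[0, 0, 0], [0, 0, 0]],
  ],
  claw=8.5,
)

```text
clock: 17.8
position: [330.3, -301.0, 80.5]
ee_rot: [0.999, 0.035, 0.0, 0.0]
contact_force: [1.1, 0.3, -0.3]
gripper_width: 85.3
grasp_force: 0.0
```

Run:
```python
from pl import *
from h import *
s=arm.read_state();p=s['position'];m=(330.5,-301.5)
print(psi(),p,s['gripper_width'])
snap('scene','s2');snap('wrist','w3')
a=cv2.imread('pics/s2.png')[145:265,105:365];a=cv2.resize(a,None,fx=2.5,fy=2.5,interpolation=cv2.INTER_CUBIC)
b=cv2.imread('pics/w3.png');b=cv2.resize(b,(400,300))
o=np.zeros((600,650,3),np.uint8);o[:300]=a;o[300:,:400]=b;cv2.imwrite('pics/v3.png',o)
chain((*m,3.5,3.8,25),(*m,110,3.8,40),(*e2w(-55,-45),110,3.8,42))
```

```text
3.9972274592865555 [ 330.31425059 -300.96452806   80.50098808] 85.27449398494525
4 x [-0.01, 0.03, 1.93]
3 x [-0.0, -0.0, -3.55]
5 x [2.26, -2.67, 0.0]
```

View pics/v3.png

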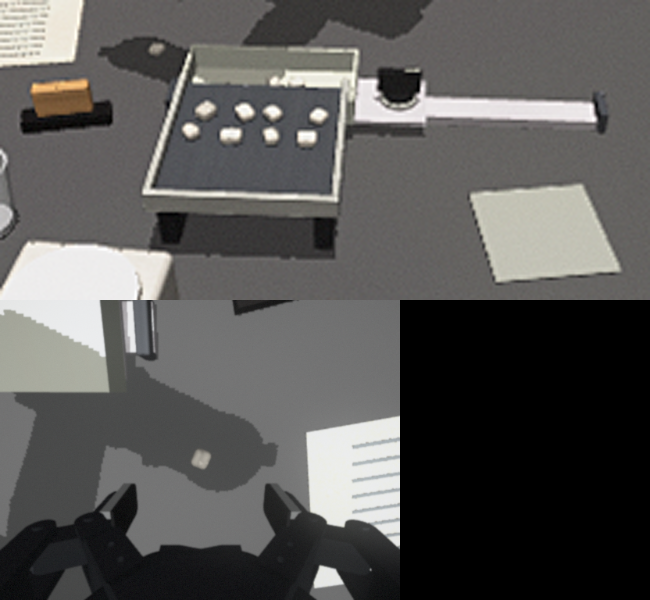

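The mat is empty and the right-hand chip is centred between the fingers (200,460). Grip it and put it in the pan.

Call:
drive_tool(
  deltas=[
    [[0, 0, 2.1], [0, 0, 0]],
    [[0, 0, 2.1], [0, 0, 0]],
    [[0, 0, 2.1], [0, 0, 0]],
    [[0, 0, 1.4], [0, 0, 0]],
    [[0, 0, 0], [0, 0, 0]],
  ],
)

```text
clock: 18.4
position: [330.0, -299.5, 2.1]
ee_rot: [0.999, 0.036, -0.002, -0.001]
contact_force: [0.7, -0.3, -1.1]
gripper_width: 84.9
grasp_force: 0.0
```

Call:
drive_tool(
  deltas=[
    [[0, 0, 0], [0, 0, 0]],
    [[0, 0, 0], [0, 0, 0]],
    [[0, 0, 0], [0, 0, 0]],
    [[0, 0, 0], [0, 0, 0]],
    [[0, 0, 0], [0, 0, 0]],
    [[0, 0, 0], [0, 0, 0]],
  ],
  claw=0,
)

```text
clock: 19.0
position: [331.1, -301.0, 4.3]
ee_rot: [0.999, 0.036, 0.001, 0.0]
contact_force: [-1.2, 1.1, 7.1]
gripper_width: 18.1
grasp_force: 58.4
```

Call:
drive_tool(
  deltas=[
    [[0, 0, -3.6], [0, 0, 0]],
    [[0, 0, -3.6], [0, 0, 0]],
    [[0, 0, -3.5], [0, 0, 0]],
    [[2.2, -2.7, 0], [0, 0, 0]],
    [[2.3, -2.7, 0], [0, 0, 0]],
    [[2.3, -2.7, 0], [0, 0, 0]],
    [[2.3, -2.7, 0], [0, 0, 0]],
    [[2.2, -2.6, 0], [0, 0, 0]],
    [[0, 0, 0], [0, 0, 0]],
    [[0, 0, 3], [0, 0, 0]],
    [[0, 0, 2.9], [0, 0, 0]],
    [[0, 0, 0], [0, 0, 0]],
  ],
)

```text
clock: 20.2
position: [430.4, -159.2, 48.6]
ee_rot: [0.999, 0.035, -0.004, -0.0]
contact_force: [-0.5, -0.2, 0.9]
gripper_width: 18.4
grasp_force: 58.7
```

Call:
drive_tool(
  deltas=[
    [[0, 0, 0], [0, 0, 0]],
    [[0, 0, 0], [0, 0, 0]],
    [[0, 0, 0], [0, 0, 0]],
    [[0, 0, -3.5], [0, 0, 0]],
    [[0, 0, -3.5], [0, 0, 0]],
    [[0, 0, 0], [0, 0, 0]],
  ],
  claw=5,
)

```text
clock: 20.8
position: [437.6, -159.5, 126.8]
ee_rot: [0.999, 0.036, 0.006, 0.001]
contact_force: [1.7, -0.9, 0.3]
gripper_width: 50.2
grasp_force: 0.0
```

Run:
```python
from pl import *
chain((498,-372,135,-74.5,40))
```

```text
10 [[[0.45,2.16,-0.07],[0,0,7.9]],[[0.74,2.08,-0.07],[0,0,7.9]],[[1.02,1.96,-0.08],[0,0,7.9]],[[1.29,1.8,-0.07],[0,0,7.9]],[[1.51,1.61,-0.07],[0,0,7.9]],[[1.72,1.38,-0.07],[0,0,7.9]],[[1.9,1.13,-0.07],[0,0,7.9]],[[2.03,0.87,-0.07],[0,0,7.9]],[[2.14,0.57,-0.08],[0,0,7.9]],[[2.19,0.27,-0.07],[0,0,7.9]]]
```

Call:
drive_tool(
  deltas=[
    [[0.45, 2.16, -0.07], [0, 0, 7.9]],
    [[0.74, 2.08, -0.07], [0, 0, 7.9]],
    [[1.02, 1.96, -0.08], [0, 0, 7.9]],
    [[1.29, 1.8, -0.07], [0, 0, 7.9]],
    [[1.51, 1.61, -0.07], [0, 0, 7.9]],
    [[1.72, 1.38, -0.07], [0, 0, 7.9]],
    [[1.9, 1.13, -0.07], [0, 0, 7.9]],
    [[2.03, 0.87, -0.07], [0, 0, 7.9]],
    [[2.14, 0.57, -0.08], [0, 0, 7.9]],
    [[2.19, 0.27, -0.07], [0, 0, 7.9]],
    [[0, 0, 0], [0, 0, 0]],
    [[0, 0, 0], [0, 0, 0]],
  ],
  claw=8.5,
)

```text
clock: 22.0
position: [493.6, -371.6, 128.3]
ee_rot: [0.794, -0.608, -0.0, -0.0]
contact_force: [-1.1, 0.3, -1.0]
gripper_width: 84.8
grasp_force: 0.0
```

Run:
```python
from pl import *
from h import *
s=arm.read_state();print(psi(),s['position'])
snap('wrist','w4');snap('scene','s3')
a=cv2.imread('pics/s3.png')[145:265,105:365];a=cv2.resize(a,None,fx=2,fy=2,interpolation=cv2.INTER_CUBIC)
b=cv2.imread('pics/w4.png');b=cv2.resize(b[60:320,60:452],None,fx=1.33,fy=1.33)
o=np.zeros((600,530,3),np.uint8);o[:240,:520]=a;o[240:240+b.shape[0],:b.shape[1]]=b;cv2.imwrite('pics/v4.png',o)
```

```text
-74.89657501531327 [ 493.61778202 -371.63401975  128.27619987]
```

View pics/v4.png

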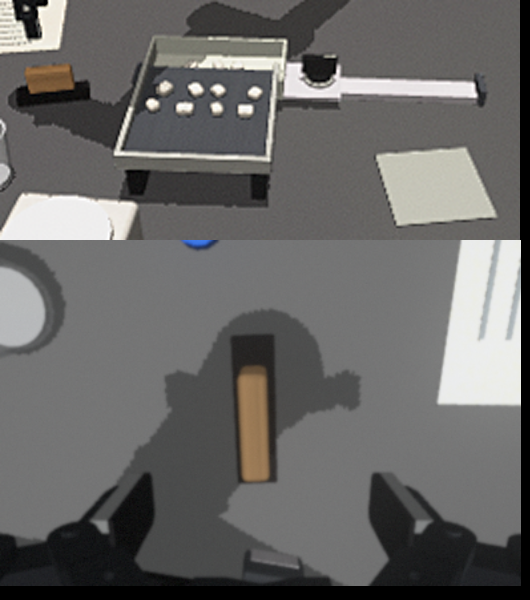

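The wrist view shows the scraper handle from (252,367) to (256,481) in the crop, nearly aligned. Compute its position from that.

Run:
```python
from pl import *
from h import *
q=np.array([(239,368),(266,367),(242,481),(270,480)],float);r=np.c_[q[:,0]/1.33+60,(q[:,1]-240)/1.33+60]
W=px2w('w4',r,60)[:,:2];print(W.round(1).tolist(),W.mean(0))
d=W[:2].mean(0)-W[2:].mean(0);print(np.linalg.norm(d),np.degrees(np.arctan2(d[1],d[0])))
q=np.array([(231,335),(274,334),(277,481)],float);r=np.c_[q[:,0]/1.33+60,(q[:,1]-240)/1.33+60]
print(px2w('w4',r,18)[:,:2].round(1).tolist())
c=W.mean(0);y=np.degrees(np.arctan2(d[1],d[0]))
chain((*c,26,y,22))
```

```text
[[516.6, -405.2], [501.6, -409.8], [497.3, -336.1], [480.3, -341.4]] [ 498.93223648 -373.11997603]
71.72601215730295 -73.56715344652505
[[528.3, -419.5], [500.1, -427.8], [468.6, -323.1]]
5 [[[0.07,-0.09,2.05],[0,0,-0.3]],[[0.07,-0.09,2.05],[0,0,-0.3]],[[0.07,-0.09,2.05],[0,0,-0.3]],[[0.08,-0.09,2.05],[0,0,-0.3]],[[0.07,-0.09,2.05],[0,0,-0.3]]]
```

Call:
drive_tool(
  deltas=[
    [[0.07, -0.1, 2.4], [0, 0, -0.3]],
    [[0.07, -0.1, 2.4], [0, 0, -0.3]],
    [[0.07, -0.1, 2.4], [0, 0, -0.3]],
    [[0.07, -0.1, 2], [0, 0, -0.3]],
    [[0.07, -0.05, 1], [0, 0, -0.1]],
    [[0, 0, 0], [0, 0, 0]],
  ],
)

```text
clock: 22.7
position: [498.6, -372.8, 25.3]
ee_rot: [0.801, -0.599, -0.001, 0.0]
contact_force: [-0.0, -0.2, 0.6]
gripper_width: 84.9
grasp_force: 0.0
```

Call:
drive_tool(
  deltas=[
    [[0, 0, 0], [0, 0, 0]],
    [[0, 0, 0], [0, 0, 0]],
    [[0, 0, 0], [0, 0, 0]],
    [[0, 0, 0], [0, 0, 0]],
    [[0, 0, 0], [0, 0, 0]],
    [[0, 0, 0], [0, 0, 0]],
  ],
  claw=0,
)

```text
clock: 23.3
position: [499.7, -374.0, 27.2]
ee_rot: [0.801, -0.599, 0.001, -0.0]
contact_force: [-0.5, 0.4, 2.6]
gripper_width: 16.9
grasp_force: 59.4
```

Run:
```python
from pl import *
s=arm.read_state();p=np.array(s['position']);print(p,psi(),s['grasp_force'],s['contact_force'])
dz=p[2]
a=e2w(165,-36)
chain((p[0],p[1],170,-73.6,40),(*e2w(100,-260),170,-86.2,40),(*a,160,-86.2,40),(*a,74+dz+3,-86.2,20))
```

```text
[ 499.69916029 -373.98579986   27.23172008] -73.61292263289067 59.435505867004395 [-0.47643152  0.42573887  2.63723433]
4 x [0.0, -0.0, -3.57]
3 [[[0.67,-3.39,0.0],[0,0,4.2]],[[0.41,-3.43,0.01],[0,0,4.2]],[[0.16,-3.45,0.0],[0,0,4.2]]]
6 x [-3.73, -1.08, 0.17]
3 x [-0.01, -0.0, 1.85]
```

Call:
drive_tool(
  deltas=[
    [[0, 0, -3.6], [0, 0, 0]],
    [[0, 0, -3.6], [0, 0, 0]],
    [[0, 0, -3.6], [0, 0, 0]],
    [[0, 0, -3.5], [0, 0, 0]],
    [[0.67, -3.39, 0], [0, 0, 4.2]],
    [[0.41, -3.43, 0], [0, 0, 4.2]],
    [[0.16, -3.45, 0], [0, 0, 4.2]],
    [[-3.7, -1.08, 0.1], [0, 0, 0]],
    [[-3.7, -1.08, 0.1], [0, 0, 0]],
    [[-3.7, -1.08, 0.1], [0, 0, 0]],
    [[-3.7, -1.08, 0.1], [0, 0, 0]],
    [[-3.7, -1.08, 0.1], [0, 0, 0]],
  ],
)

```text
clock: 24.5
position: [643.9, -174.4, 163.6]
ee_rot: [0.73, -0.684, -0.001, 0.0]
contact_force: [-0.2, -0.1, -0.1]
gripper_width: 17.4
grasp_force: 58.9
```

Call:
drive_tool(
  deltas=[
    [[-3.8, -1.08, 0.1], [0, 0, 0]],
    [[0, 0, 0], [0, 0, 0]],
    [[0, 0, 0], [0, 0, 0]],
  ],
)

```text
clock: 24.8
position: [652.3, -136.4, 162.8]
ee_rot: [0.731, -0.683, -0.001, 0.0]
contact_force: [-0.1, -0.6, -0.7]
gripper_width: 17.5
grasp_force: 58.9
```

Run:
```python
from pl import *
from h import *
s=arm.read_state();p=np.array(s['position']);print(p,psi(),s['gripper_width'],s['contact_force'],e2w(165,-36))
im=snap('wrist','w5')
print(w2px('w5',[[*e2w(218,-103),89],[*e2w(218,103),89],[*e2w(0,-103),89],[*e2w(0,-95),89]]).round())
a=cv2.imread('pics/w5.png');cv2.imwrite('pics/w5b.png',cv2.resize(a,None,fx=1.5,fy=1.5,interpolation=cv2.INTER_CUBIC))
```

```text
[ 652.27676156 -136.37263599  162.79128576] -86.1140081349077 17.504276675235275 [-0.05288375 -0.62300461 -0.70498172] [ 652.79001899 -136.54517374]
[[187. 118.]
 [201. 339.]
 [471. 117.]
 [469. 128.]]
```

View pics/w5b.png

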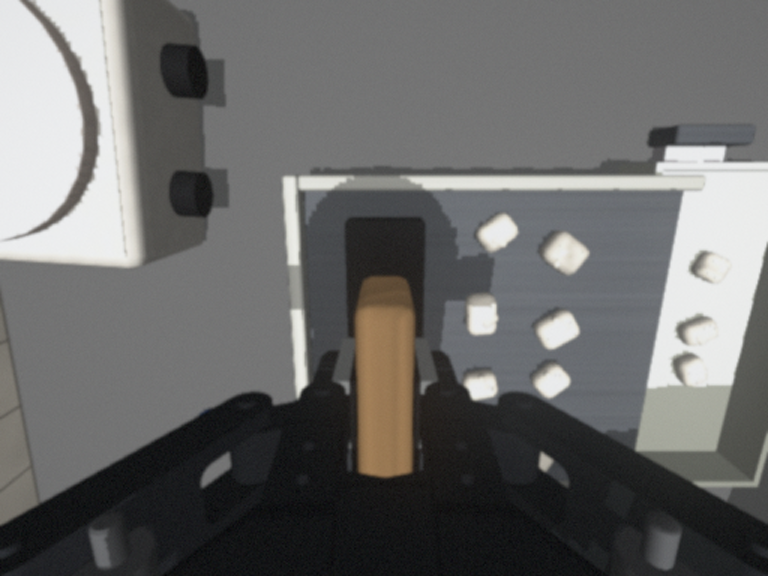

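The wrist view shows the scraper held over the back right of the plate, foot parallel to the fence, all 3 picked chips in the pan, and the fence corner at (189,118) raw against (187,118) predicted. Lower it.

Call:
drive_tool(
  deltas=[
    [[0.1, 0, 2], [0, 0, 0]],
    [[0, 0, 2], [0, 0, 0]],
    [[0, 0, 1.5], [0, 0, 0]],
    [[0, 0, 0.4], [0, 0, 0]],
    [[0, 0, 0.2], [0, 0, 0]],
    [[0, 0, 0], [0, 0, 0]],
    [[0, 0, 0], [0, 0, 0]],
  ],
)

```text
clock: 25.55
position: [653.2, -138.8, 103.6]
ee_rot: [0.73, -0.683, 0.001, -0.001]
contact_force: [-0.0, 0.3, -1.2]
gripper_width: 17.2
grasp_force: 59.0
```

Run:
```python
from pl import *
s=arm.read_state();p=np.array(s['position']);print(p,s['contact_force'])
chain((*e2w(-5,-37),p[2],-86.2,10))
```

```text
[ 653.17735352 -138.78887029  103.60134913] [-0.02381353  0.29200439 -1.15936262]
18 x [-0.01, 0.95, -0.0]
```

Call:
drive_tool(
  deltas=[
    [[0, 0, 0.15], [0, 0, 0]],
    [[0, 0.6, 0], [0, 0, 0]],
    [[0, 1, 0], [0, 0, 0]],
    [[0, 1, 0], [0, 0, 0]],
    [[0, 1, 0], [0, 0, 0]],
    [[0, 1, 0], [0, 0, 0]],
    [[0, 1, 0], [0, 0, 0]],
    [[0, 1, 0], [0, 0, 0]],
    [[0, 1, 0], [0, 0, 0]],
    [[0, 1, 0], [0, 0, 0]],
    [[0, 1, 0], [0, 0, 0]],
    [[0, 1, 0], [0, 0, 0]],
  ],
)

```text
clock: 26.75
position: [546.3, -145.5, 101.2]
ee_rot: [0.73, -0.683, 0.0, -0.0]
contact_force: [1.1, 0.4, -0.0]
gripper_width: 17.1
grasp_force: 59.1
```

Run:
```python
from pl import *
s=arm.read_state();p=np.array(s['position']);print(p,s['contact_force'],s['gripper_width'],e2w(0,-37))
chain((*e2w(-7,-37),p[2],-86.2,10))
```

```text
[ 546.31678485 -145.45266578  101.23624111] [ 1.05125948  0.4303472  -0.01298993] 17.113269280749478 [ 488.21889254 -148.47598847]
7 x [-0.01, 0.93, -0.0]
```

Call:
drive_tool(
  deltas=[
    [[0, 1, 0], [0, 0, 0]],
    [[0, 1, 0], [0, 0, 0]],
    [[0, 1, 0], [0, 0, 0]],
    [[0, 1, 0], [0, 0, 0]],
    [[0, 1, 0], [0, 0, 0]],
    [[0, 1, 0], [0, 0, 0]],
    [[0, 0.7, 0], [0, 0, 0]],
    [[0, 0, 0], [0, 0, 0]],
    [[0, 0, 0], [0, 0, 0]],
    [[0, 0, -2], [0, 0, 0]],
    [[0, 0, -3], [0, 0, 0]],
    [[0, 0, 0], [0, 0, 0]],
  ],
)

```text
clock: 27.95
position: [482.0, -150.0, 153.9]
ee_rot: [0.73, -0.683, 0.002, -0.002]
contact_force: [1.0, 0.2, -1.1]
gripper_width: 17.3
grasp_force: 59.2
```

Run:
```python
from pl import *
from h import *
s=arm.read_state();p=np.array(s['position']);print(p,s['contact_force'],s['gripper_width'],e2w(-7,-37))
snap('scene','s4');snap('side','d4')
a=cv2.imread('pics/s4.png')[145:265,105:365];a=cv2.resize(a,None,fx=2.5,fy=2.5,interpolation=cv2.INTER_CUBIC)
b=cv2.imread('pics/d4.png')[155:270,150:350];b=cv2.resize(b,None,fx=2.6,fy=2.6,interpolation=cv2.INTER_CUBIC)
o=np.zeros((600,650,3),np.uint8);o[:300]=a;o[300:300+b.shape[0],:b.shape[1]]=b;cv2.imwrite('pics/v5.png',o)
chain((*e2w(-7,-37),175,-86.2,40),(*e2w(165,37),165,-86.2,45),(*e2w(165,37),102.5,-86.2,22))
```

```text
[ 482.04776082 -150.03752185  153.9292038 ] [ 1.0458323   0.16774294 -1.14085917] 17.31125191299128 [ 481.23427612 -148.93981323]
1 x [-0.05, -0.18, -2.44]
5 x [-1.48, -3.44, 0.2]
3 x [-0.0, 0.0, 2.08]
```

View pics/v5.png

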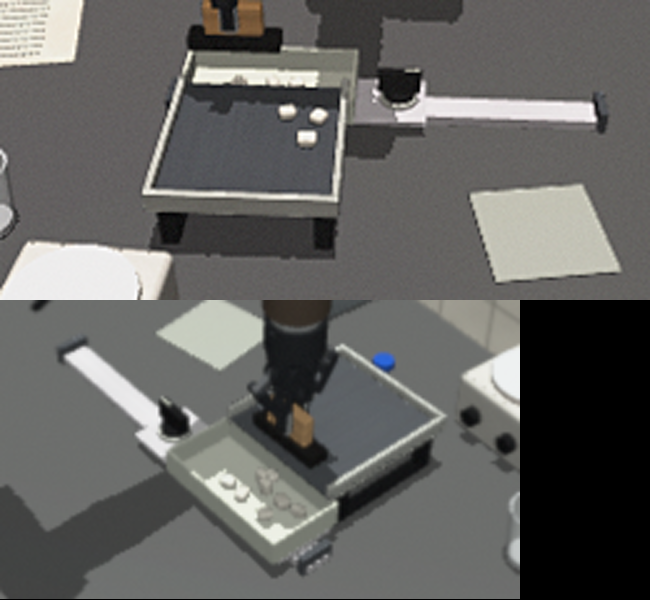

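Three chips remain on the left of the plate, at (287,112), (318,117) and (307,138); the rest are in the pan. Wipe the left lane.

Call:
drive_tool(
  deltas=[
    [[0, 0, -1.5], [0, 0, 0]],
    [[-1.5, -3.4, 0], [0, 0, 0]],
    [[-1.5, -3.5, 0], [0, 0, 0]],
    [[-1.5, -3.5, 0], [0, 0, 0]],
    [[-1.5, -3.5, 0], [0, 0, 0]],
    [[-1.5, -3.5, 0], [0, 0, 0]],
    [[0, 0, 0], [0, 0, 0]],
    [[0, 0, 2], [0, 0, 0]],
    [[0, 0, 2], [0, 0, 0]],
    [[0, 0, 1.5], [0, 0, 0]],
    [[0, 0, 0], [0, 0, 0]],
    [[0, 0, 0], [0, 0, 0]],
  ],
)

```text
clock: 29.25
position: [647.2, -64.2, 109.5]
ee_rot: [0.73, -0.684, -0.001, 0.001]
contact_force: [-0.1, 0.2, -0.8]
gripper_width: 17.1
grasp_force: 61.3
```

Run:
```python
from pl import *
s=arm.read_state();p=np.array(s['position']);print(p,s['contact_force'],s['gripper_width'],e2w(165,37))
chain((*e2w(165,38),102,-86.2,25),(*e2w(-9,38),101.5,-86.2,10))
```

```text
[647.21204341 -64.20571011 109.54966261] [-0.13083827  0.15129245 -0.84517118] 17.136261503485066 [647.95298927 -63.70560247]
1 x [-0.15, -0.08, 0.75]
18 x [0.0, 0.97, 0.01]
```

Call:
drive_tool(
  deltas=[
    [[-0.1, 0, 0.5], [0, 0, 0]],
    [[0, 0.5, 0.28], [0, 0, 0]],
    [[0, 1, 0], [0, 0, 0]],
    [[0, 1, 0], [0, 0, 0]],
    [[0, 1, 0], [0, 0, 0]],
    [[0, 1, 0], [0, 0, 0]],
    [[0, 1, 0], [0, 0, 0]],
    [[0, 1, 0], [0, 0, 0]],
    [[0, 1, 0], [0, 0, 0]],
    [[0, 1, 0], [0, 0, 0]],
    [[0, 1, 0], [0, 0, 0]],
    [[0, 1, 0], [0, 0, 0]],
  ],
)

```text
clock: 30.45
position: [550.9, -68.9, 107.7]
ee_rot: [0.73, -0.683, 0.007, -0.007]
contact_force: [6.7, -1.4, 10.6]
gripper_width: 17.2
grasp_force: 63.2
```

Call:
drive_tool(
  deltas=[
    [[0, 1, 0], [0, 0, 0]],
    [[0, 1, 0], [0, 0, 0]],
    [[0, 1, 0], [0, 0, 0]],
    [[0, 1, 0], [0, 0, 0]],
    [[0, 1, 0], [0, 0, 0]],
    [[0, 1, 0], [0, 0, 0]],
    [[0, 0.9, 0], [0, 0, 0]],
    [[0, 0, 0], [0, 0, 0]],
    [[0, 0, 0], [0, 0, 0]],
    [[0, 0, -2], [0, 0, 0]],
    [[0, 0, -3], [0, 0, 0]],
    [[0, 0, 0], [0, 0, 0]],
  ],
)

```text
clock: 31.65
position: [477.0, -73.5, 156.2]
ee_rot: [0.73, -0.683, 0.002, -0.003]
contact_force: [-0.6, -0.3, -0.8]
gripper_width: 17.0
grasp_force: 61.7
```

Run:
```python
from pl import *
from h import *
s=arm.read_state();p=np.array(s['position']);print(p,s['contact_force'],s['gripper_width'],e2w(-7,38))
snap('scene','s5');snap('side','d5')
a=cv2.imread('pics/s5.png')[145:265,105:365];a=cv2.resize(a,None,fx=2.5,fy=2.5,interpolation=cv2.INTER_CUBIC)
b=cv2.imread('pics/d5.png')[155:270,150:350];b=cv2.resize(b,None,fx=2.6,fy=2.6,interpolation=cv2.INTER_CUBIC)
o=np.zeros((600,650,3),np.uint8);o[:300]=a;o[300:300+b.shape[0],:b.shape[1]]=b;cv2.imwrite('pics/v6.png',o)
m=(629.5,228) 
chain((p[0],p[1],165,-86.2,40),(*m,150,-77,42),(*m,32,-77,25))
```

```text
[476.9942061  -73.51288302 156.23694757] [-0.59030628 -0.28314194 -0.82887742] 17.040389044292343 [476.26472504 -74.10463727]
1 x [0.01, -0.26, -1.21]
9 [[[-3.23,-1.91,0.17],[0,0,-1.0]],[[-3.2,-1.97,0.17],[0,0,-1.0]],[[-3.16,-2.02,0.17],[0,0,-1.0]],[[-3.13,-2.08,0.17],[0,0,-1.0]],[[-3.09,-2.13,0.17],[0,0,-1.0]],[[-3.06,-2.18,0.17],[0,0,-1.0]],[[-3.01,-2.24,0.17],[0,0,-1.0]],[[-2.98,-2.29,0.17],[0,0,-1.0]],[[-2.93,-2.34,0.18],[0,0,-1.0]]]
5 x [0.0, -0.0, 2.36]
```

View pics/v6.png

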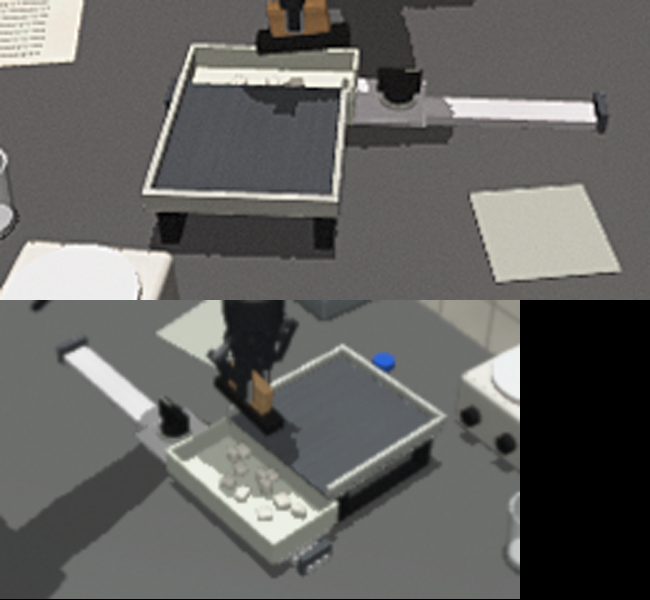

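The plate is empty and the chips are in the pan. Carry the scraper to the mat.

Call:
drive_tool(
  deltas=[
    [[0, 0, -1], [0, 0, 0]],
    [[-3.23, -1.91, 0.1], [0, 0, -1]],
    [[-3.2, -1.97, 0.1], [0, 0, -1]],
    [[-3.16, -2.02, 0.1], [0, 0, -1]],
    [[-3.13, -2.08, 0.1], [0, 0, -1]],
    [[-3.09, -2.13, 0.1], [0, 0, -1]],
    [[-3.06, -2.18, 0.1], [0, 0, -1]],
    [[-3, -2.24, 0.1], [0, 0, -1]],
    [[-3, -2.29, 0.1], [0, 0, -1]],
    [[-2.9, -2.34, 0.1], [0, 0, -1]],
    [[0, 0, 0], [0, 0, 0]],
    [[0, 0, 0], [0, 0, 0]],
  ],
)

```text
clock: 32.95
position: [626.6, 227.8, 152.4]
ee_rot: [0.782, -0.624, -0.001, 0.002]
contact_force: [-0.1, -0.9, -1.5]
gripper_width: 17.0
grasp_force: 61.6
```

Run:
```python
from pl import *
from h import *
s=arm.read_state();print(s['position'],psi(),s['gripper_width'],R.from_quat(s['ee_rot']).as_matrix()[:,2])
chain((629.5,227.5,40,-77,25))
```

```text
[626.57909086 227.7744366  152.35563236] -77.1755335876916 16.957163119075815 [-0.00328997 -0.00164932 -0.99999323]
5 x [0.02, -0.06, 2.25]
```

Call:
drive_tool(
  deltas=[
    [[0, 0, 2.5], [0, 0, 0]],
    [[0, 0, 2.5], [0, 0, 0]],
    [[0, 0, 2.5], [0, 0, 0]],
    [[0, 0, 2.3], [0, 0, 0]],
    [[0, 0, 1], [0, 0, 0]],
    [[0, 0, 0.4], [0, 0, 0]],
    [[0, 0, 0], [0, 0, 0]],
    [[0, 0, 0], [0, 0, 0]],
  ],
)

```text
clock: 33.75
position: [628.1, 227.6, 43.6]
ee_rot: [0.781, -0.624, 0.001, -0.001]
contact_force: [-0.3, -0.5, -0.6]
gripper_width: 17.0
grasp_force: 61.7
```

Run:
```python
from h import *
snap('side','d6');snap('scene','s6')
a=cv2.imread('pics/s6.png')[170:270,240:380];a=cv2.resize(a,None,fx=4,fy=4,interpolation=cv2.INTER_CUBIC)
cv2.imwrite('pics/v7.png',a)
```

```text
(no output)
```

View pics/v7.png

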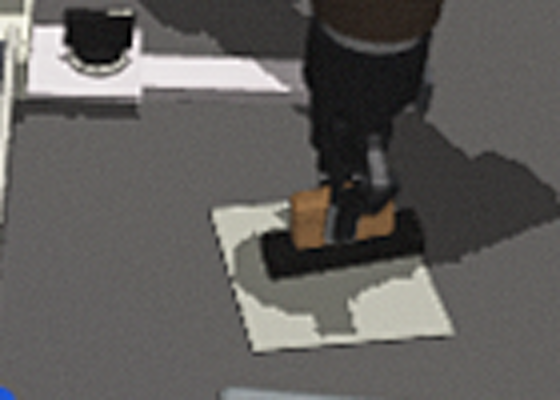

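The scraper hangs upright about 10 mm over the mat's middle. Lower it to contact.

Call:
drive_tool(
  deltas=[
    [[0, 0, 0.4], [0, 0, 0]],
    [[0, 0, 0.3], [0, 0, 0]],
    [[0, 0, 0.2], [0, 0, 0]],
    [[0, 0, 0], [0, 0, 0]],
    [[0, 0, 0], [0, 0, 0]],
  ],
)

```text
clock: 34.35
position: [627.8, 228.0, 36.5]
ee_rot: [0.782, -0.624, 0.001, -0.001]
contact_force: [-5.0, 1.3, 12.5]
gripper_width: 17.0
grasp_force: 63.6
```

Call:
drive_tool(
  deltas=[
    [[0, 0, 0.2], [0, 0, 0]],
    [[0, 0, 0.1], [0, 0, 0]],
    [[0, 0, 0], [0, 0, 0]],
  ],
)

```text
clock: 34.65
position: [627.9, 228.9, 35.6]
ee_rot: [0.782, -0.623, 0.001, -0.001]
contact_force: [-8.6, 2.9, 19.8]
gripper_width: 17.1
grasp_force: 65.0
```

Call:
drive_tool(
  deltas=[
    [[0, 0, -0.2], [0, 0, 0]],
    [[0, 0, 0], [0, 0, 0]],
  ],
)

```text
clock: 34.85
position: [627.8, 228.7, 35.9]
ee_rot: [0.782, -0.624, 0.001, -0.001]
contact_force: [-5.3, 2.4, 12.7]
gripper_width: 17.5
grasp_force: 63.8
```

Call:
drive_tool(
  deltas=[
    [[0, 0, 0], [0, 0, 0]],
    [[0, 0, 0], [0, 0, 0]],
    [[0, 0, 0], [0, 0, 0]],
    [[0, 0, 0], [0, 0, 0]],
    [[0, 0, 0], [0, 0, 0]],
    [[0, 0, -3], [0, 0, 0]],
    [[0, 0, -4], [0, 0, 0]],
    [[0, 0, -4], [0, 0, 0]],
    [[0, 0, -2], [0, 0, 0]],
    [[0, 0, 0], [0, 0, 0]],
  ],
  claw=8.5,
)

```text
clock: 35.85
position: [629.4, 228.3, 166.7]
ee_rot: [0.782, -0.624, 0.002, -0.004]
contact_force: [0.1, 0.7, -1.2]
gripper_width: 84.8
grasp_force: 0.0
```

Run:
```python
from pl import *
d=e2w(-30,80)
chain((*d,200,-86.2,45))
```

```text
8 [[[2.7,2.9,-0.45],[0,0,1.1]],[[2.75,2.85,-0.44],[0,0,1.1]],[[2.81,2.8,-0.45],[0,0,1.1]],[[2.86,2.74,-0.44],[0,0,1.1]],[[2.91,2.69,-0.45],[0,0,1.1]],[[2.96,2.63,-0.44],[0,0,1.1]],[[3.01,2.57,-0.45],[0,0,1.1]],[[3.07,2.52,-0.44],[0,0,1.1]]]
```

Call:
drive_tool(
  deltas=[
    [[2.7, 2.9, -0.45], [0, 0, 1.1]],
    [[2.75, 2.85, -0.45], [0, 0, 1.1]],
    [[2.8, 2.8, -0.45], [0, 0, 1.1]],
    [[2.86, 2.74, -0.45], [0, 0, 1.1]],
    [[2.9, 2.7, -0.45], [0, 0, 1.1]],
    [[2.96, 2.63, -0.45], [0, 0, 1.1]],
    [[3, 2.57, -0.45], [0, 0, 1.1]],
    [[3.07, 2.5, -0.45], [0, 0, 1.1]],
    [[0, 0, 0], [0, 0, 0]],
    [[0, 0, 0], [0, 0, 0]],
  ],
)

```text
clock: 36.85
position: [448.0, -34.8, 197.7]
ee_rot: [0.731, -0.683, -0.0, 0.0]
contact_force: [1.1, 0.7, 0.7]
gripper_width: 84.8
grasp_force: 0.0
```

Run:
```python
from pl import *
from h import *
s=arm.read_state();print(s['position'],psi())
snap('wrist','w7');snap('scene','s7')
print(w2px('w7',[[*e2w(-45,y),28] for y in (-110,0,110)]).round())
b=cv2.imread('pics/w7.png')[0:260,100:420];b=cv2.resize(b,None,fx=1.7,fy=1.7,interpolation=cv2.INTER_CUBIC)
a=cv2.imread('pics/s7.png')[180:260,290:360];a=cv2.resize(a,None,fx=3.4,fy=3.4,interpolation=cv2.INTER_CUBIC)
o=np.zeros((445,790,3),np.uint8);o[:b.shape[0],:b.shape[1]]=b;o[:a.shape[0],548:548+a.shape[1]]=a;cv2.imwrite('pics/v8.png',o)
k=e2w(-45,163);chain((*k,110,-86.2,40),(*k,44,-86.2,20))
```

```text
[448.01039112 -34.80807675 197.72713236] -86.10707887905075
[[269. -10.]
 [268. 107.]
 [267. 203.]]
4 x [-2.08, 0.33, 2.19]
4 x [0.0, -0.01, 1.65]
```

View pics/v8.png

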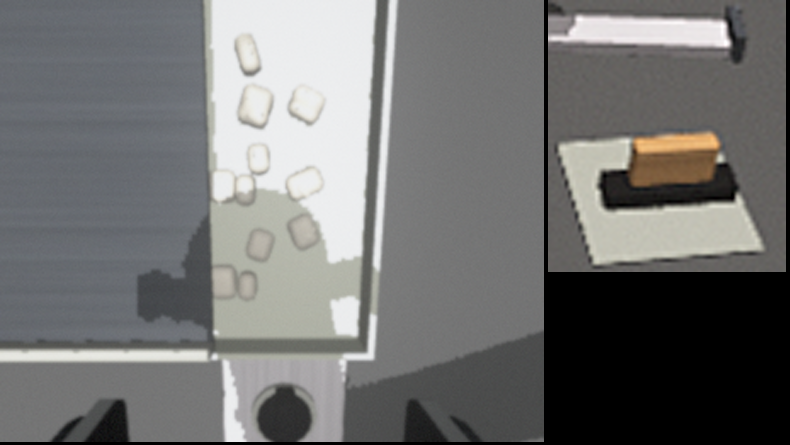

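All 11 chips are counted in the pan, and the scraper stands on the mat. Now go back to the knob.

Call:
drive_tool(
  deltas=[
    [[-2.1, 0.33, 2.2], [0, 0, 0]],
    [[-2.1, 0.33, 2.2], [0, 0, 0]],
    [[-2.1, 0.33, 2.2], [0, 0, 0]],
    [[-2, 0.33, 2.1], [0, 0, 0]],
    [[0, 0, 0], [0, 0, 0]],
    [[0, 0, 0], [0, 0, 0]],
  ],
)

```text
clock: 37.55
position: [430.1, 48.5, 110.8]
ee_rot: [0.732, -0.681, -0.0, 0.001]
contact_force: [0.6, -0.1, 1.3]
gripper_width: 84.9
grasp_force: 0.0
```

Run:
```python
from pl import *
from h import *
q=np.array([(605,208),(735,202)],float);r=np.c_[(q[:,0]-548)/3.4+290,q[:,1]/3.4+180]
W=px2w('s7',r,4)[:,:2];print(W,W.mean(0)-[14.5,3.5])
s=arm.read_state();print(s['position'],psi())
k=e2w(-45,163);chain((*k,44,-86.2,20))
```

```text
[[649.98174284 185.70413311]
 [630.39311404 293.09316749]] [625.68742844 235.8986503 ]
[430.06974969  48.53030992 110.78008149] -85.87365436073077
4 x [0.01, -0.0, 1.67]
```

Call:
drive_tool(
  deltas=[
    [[0, 0, 2], [0, 0, 0]],
    [[0, 0, 2], [0, 0, 0]],
    [[0, 0, 1.7], [0, 0, 0]],
    [[0, 0, 1], [0, 0, 0.4]],
    [[0, 0, 0], [0, 0, 0]],
    [[0, 0, 0], [0, 0, 0]],
  ],
)

```text
clock: 38.15
position: [430.6, 47.9, 44.8]
ee_rot: [0.729, -0.685, 0.0, -0.001]
contact_force: [0.9, -0.4, 0.6]
gripper_width: 84.7
grasp_force: 0.0
```

Call:
drive_tool(
  deltas=[
    [[0, 0, 0], [0, 0, 0]],
    [[0, 0, 0], [0, 0, 0]],
    [[0, 0, 0], [0, 0, 0]],
    [[0, 0, 0], [0, 0, 0]],
    [[0, 0, 0], [0, 0, 0]],
    [[0, 0, 0], [0, 0, 0]],
  ],
  claw=0,
)

```text
clock: 38.75
position: [429.4, 47.7, 44.6]
ee_rot: [0.729, -0.684, -0.0, 0.0]
contact_force: [-3.3, 1.2, 5.5]
gripper_width: 12.8
grasp_force: 59.3
```

Call:
drive_tool(
  deltas=[
    [[0, 0, 0], [0, 0, -6]],
    [[0, 0, 0], [0, 0, -8]],
    [[0, 0, 0], [0, 0, -8]],
    [[0, 0, 0], [0, 0, -8]],
    [[0, 0, 0], [0, 0, -8]],
    [[0, 0, 0], [0, 0, -8]],
    [[0, 0, 0], [0, 0, -8]],
    [[0, 0, 0], [0, 0, -8]],
    [[0, 0, 0], [0, 0, -8]],
    [[0, 0, 0], [0, 0, -8]],
    [[0, 0, 0], [0, 0, -8]],
    [[0, 0, 0], [0, 0, 0]],
  ],
)

```text
clock: 39.95
position: [430.1, 48.4, 44.4]
ee_rot: [1.0, -0.004, 0.001, -0.001]
contact_force: [-2.0, 5.2, 2.1]
gripper_width: 12.8
grasp_force: 59.0
```

Run:
```python
from pl import *
s=arm.read_state();p=s['position'];print(p,psi(),s['gripper_width'],s['contact_force'])
u=e2w(0,1)-e2w(0,0);t=np.array(p[:2])+u*200
chain((*t,p[2],psi(),11))
```

```text
[430.14119739  48.44994385  44.40990328] -0.4097010509717025 12.763695878646198 [-2.01977882  5.16545722  2.09749779]
19 x [-0.08, -1.05, 0.0]
```

Call:
drive_tool(
  deltas=[
    [[-0.04, -0.5, 0], [0, 0, 0]],
    [[-0.07, -1, 0], [0, 0, 0]],
    [[-0.07, -1.1, 0], [0, 0, 0]],
    [[-0.07, -1.1, 0], [0, 0, 0]],
    [[-0.08, -1.1, 0], [0, 0, 0]],
    [[-0.08, -1.1, 0], [0, 0, 0]],
    [[-0.08, -1.1, 0], [0, 0, 0]],
    [[-0.08, -1.1, 0], [0, 0, 0]],
    [[-0.08, -1.1, 0], [0, 0, 0]],
    [[-0.08, -1.1, 0], [0, 0, 0]],
    [[-0.08, -1.1, 0], [0, 0, 0]],
    [[-0.08, -1, 0], [0, 0, 0]],
  ],
)

```text
clock: 41.15
position: [421.6, 172.9, 44.4]
ee_rot: [1.0, -0.004, 0.0, -0.0]
contact_force: [0.4, -1.4, 5.7]
gripper_width: 13.0
grasp_force: 59.5
```

Call:
drive_tool(
  deltas=[
    [[-0.08, -1, 0], [0, 0, 0]],
    [[-0.08, -1.1, 0], [0, 0, 0]],
    [[-0.08, -1.1, 0], [0, 0, 0]],
    [[-0.08, -1.1, 0], [0, 0, 0]],
    [[-0.08, -1.1, 0], [0, 0, 0]],
    [[-0.08, -1.1, 0], [0, 0, 0]],
    [[-0.06, -0.8, 0], [0, 0, 0]],
    [[-0.03, -0.4, 0], [0, 0, 0]],
    [[0, 0, 0], [0, 0, 0]],
  ],
)

```text
clock: 42.05
position: [416.4, 250.6, 44.4]
ee_rot: [1.0, -0.003, 0.0, -0.001]
contact_force: [-0.8, 1.0, 4.4]
gripper_width: 12.9
grasp_force: 59.6
```

Run:
```python
from pl import *
s=arm.read_state();p=s['position'];print(p,psi(),s['gripper_width'],s['contact_force'],e2w(-45,163+210))
```

```text
[416.39424969 250.63377142  44.37978109] -0.38858442057802006 12.904076579615625 [-0.81897436  1.00142666  4.44625864] [416.15090772 257.64124284]
```

Call:
drive_tool(
  deltas=[
    [[-0.02, -0.3, 0], [0, 0, 0]],
    [[-0.02, -0.3, 0], [0, 0, 0]],
    [[-0.01, -0.2, 0], [0, 0, 0]],
    [[-0.01, -0.2, 0], [0, 0, 0]],
    [[0, 0, 0], [0, 0, 0]],
    [[0, 0, 0], [0, 0, 0]],
  ],
)

```text
clock: 42.65
position: [415.8, 258.2, 44.4]
ee_rot: [1.0, -0.004, -0.0, 0.001]
contact_force: [1.9, -5.1, 5.7]
gripper_width: 13.1
grasp_force: 59.8
```

Call:
drive_tool(
  deltas=[
    [[-0.01, -0.2, 0], [0, 0, 0]],
    [[0, -0.1, 0], [0, 0, 0]],
    [[0, 0, 0], [0, 0, 0]],
  ],
)

```text
clock: 42.95
position: [415.7, 258.5, 44.3]
ee_rot: [1.0, -0.004, -0.001, 0.004]
contact_force: [6.9, -14.4, 8.7]
gripper_width: 12.9
grasp_force: 60.2
```

At the stop (14 N, travel 210 mm). Ease off, tighten, release, retreat.

Call:
drive_tool(
  deltas=[
    [[0, 0.2, 0], [0, 0, 6]],
    [[0, 0, 0], [0, 0, 8]],
    [[0, 0, 0], [0, 0, 8]],
    [[0, 0, 0], [0, 0, 8]],
    [[0, 0, 0], [0, 0, 8]],
    [[0, 0, 0], [0, 0, 8]],
    [[0, 0, 0], [0, 0, 8]],
    [[0, 0, 0], [0, 0, 8]],
    [[0, 0, 0], [0, 0, 8]],
    [[0, 0, 0], [0, 0, 8]],
    [[0, 0, 0], [0, 0, 8]],
    [[0, 0, 0], [0, 0, 2]],
  ],
)

```text
clock: 44.15
position: [415.1, 257.5, 44.5]
ee_rot: [0.717, -0.697, 0.001, 0.003]
contact_force: [1.1, -9.5, 10.8]
gripper_width: 12.6
grasp_force: 64.3
```

Call:
drive_tool(
  deltas=[
    [[0, 0, 0], [0, 0, 0]],
    [[0, 0, 0], [0, 0, 0]],
    [[0, 0, 0], [0, 0, 0]],
    [[0, 0, 0], [0, 0, 0]],
    [[0, 0, 0], [0, 0, 0]],
    [[0, 0, -3], [0, 0, 0]],
    [[0, 0, -4], [0, 0, 0]],
    [[0, 0, -4], [0, 0, 0]],
    [[0, 0, -4], [0, 0, 0]],
    [[0, 0, 0], [0, 0, 0]],
    [[0, 0, 0], [0, 0, 0]],
  ],
  claw=8.5,
)

```text
clock: 45.25
position: [416.0, 260.2, 194.9]
ee_rot: [0.717, -0.697, -0.0, -0.001]
contact_force: [0.1, 1.1, -1.0]
gripper_width: 84.8
grasp_force: 0.0
```

Run:
```python
from h import *
snap('wrist','w9');snap('scene','s9')
b=cv2.imread('pics/w9.png');b=cv2.resize(b,(400,300))
a=cv2.imread('pics/s9.png')[155:265,105:365];a=cv2.resize(a,None,fx=2.5,fy=2.5,interpolation=cv2.INTER_CUBIC)
o=np.zeros((580,650,3),np.uint8);o[:a.shape[0]]=a;o[280:580,:400]=b;cv2.imwrite('pics/v9.png',o)
```

```text
(no output)
```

View pics/v9.png

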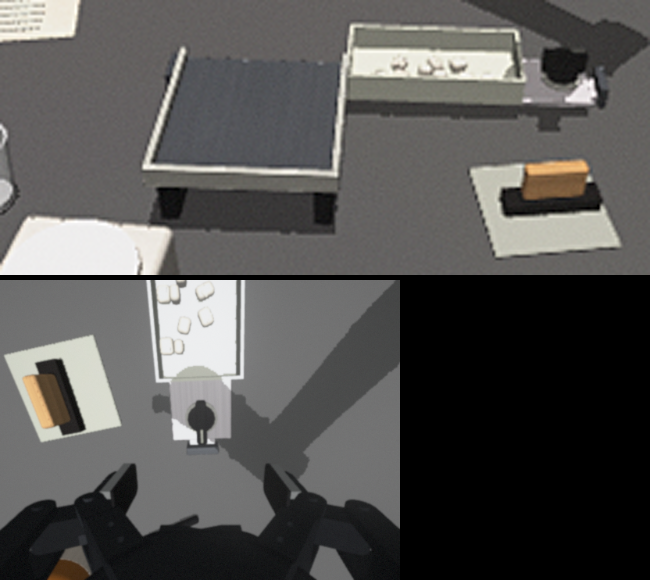

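The pan is at the left stop with its chips. The knob bar lies along the rail (201,425), and the scraper stands on the mat.

```bash
python3 -c "
from bench import arm
print(arm.job_done())"
```

```text
the job is handed in; nothing more can be done
None
```

The job is handed in: all 11 chips are in the pan, the pan is clamped at its left-hand stop, and the scraper stands upright on the mat about 9 mm from its centre. The judge returned no verdict.

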